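# Scoop the milling balls into the grinding jar

## Robot

A 6-joint arm with a two-finger parallel gripper is mounted at the origin on a cart in front of the work surface, level with it; the furniture and walls round the work are solid. World frame = base frame: x ahead of the robot, y to its left, z up, the work surface at z = 0. Lengths are in mm, angles in rad, forces in N, time in s.
With the tool pointing down it reaches from about 300 to 775 mm from the base axis. Payload 14.6 kg.
Tool frame: the origin (TCP) lies between the finger pads; the fingertips stand manip.nose_length ahead of it and the grasp point (between the pads) lies 11 mm behind it (manip.nose_length is the distance from the TCP to the fingertips, in mm); z points along the fingers, y is the line along which they close (so a half turn about z gives the same grasp; the last joint's range is limited). The gripper opens to 94 mm and grips with 3 to 60 N. Pads are 16 mm wide; open, the fingers measure 119 mm over their backs; the gripper's body (75 mm by 177 mm) begins 78 mm behind the grasp point.
Start: joints at [1.247, 0.3, 1.521, -0, 1.321, -0.067], TCP at [139.691, 531.955, 213.446] pointing down, gripper open.
Joint ranges: [-3.03, 3.03], [-0.79, 2.21], [0.23, 2.52], [-1.04, 4.18], [0, 3.07], [-2.55, 2.55]. Speed limits (rad/s): [2.22, 2.22, 2.57, 3.14, 3.14, 3.14].

## Interface

Orientations are given as [roll, pitch, yaw] about the fixed x, y, z axes, in that order (R = Rz(yaw) Ry(pitch) Rx(roll)).
In Python, from cell import manip, cams, job gives the robot as it stands.
- The arm moves only by the tool jog_arm, never from a script. Its argument "commands" is a list of rows, each an object of numbers: "dx", "dy", "dz": the shift along the tool's x, y, z each as a share of 40 mm, from -1 to 1; "ax", "ay", "az": the turn, a rotation vector about the tool's x, y, z each as a share of 10 degrees, from -1 to 1; "gripper": the closure, from 0 (fully open) to 1 (shut). A call has 1 to 10 rows; each row shifts and turns the commanded pose from where the row before left it, along the tool's axes as they then stand; what a row does not reach is not made up. A row lasts 1/8 s, in which the tool goes at most 62.5 mm and 10.7 degrees, less where a joint would pass 70% of its speed; a pose out of reach is approached as far as the arm can. A call with a number of a shift or a turn outside -1 to 1 is refused whole. A call with a gripper value outside its range is refused whole. The fingers move at their own pace and stop on an object; "squeeze" is the grip in N (left out, the last holds). Time passes only in rows, so rows that do not move let the fingers close. It gives the time, the measured TCP pose, the force, the opening and the grip force at its end, in the units of the state.
- manip.read_state(): the state, without advancing time (a new reading comes with each control period).
- cams.camera(name): name is "scene" or "top" or "wrist"; returns a dict with "image" (400x640x3 uint8, red, green, blue), "fx", "fy", "cx", "cy" (pixels), "dist_coeffs" ([k1, k2, p1, p2, k3] as OpenCV has them; the pictures are not rectified), "world_to_cam" (4x4, takes a point from world to camera coordinates). Camera axes: x right, y down, z forward; pixel columns grow to the right and rows downward; lengths in mm; the calibration is good to about 2 mm. A picture is of the moment at which its call begins. There is no depth.
- job.sign_off(): hands the job in; it is judged then, once.
The state is a dict: "clock": time; "joints": joint angles; "qd": joint speeds; "effort": joint torques, N m; "eef_pos": TCP position; "eef_rot": TCP orientation; "wrist_force": force on the tool from outside, world axes, zero at the start; "moment": the same for the moment, N m; "finger_gap": finger opening in mm; "finger_force": force on a finger pad.
Only numpy, scipy, OpenCV 4.12 (cv2) and the standard library are available. Lean on these libraries where they do the work, as an engineer would, in place of code of your own. Each camera call takes 0.05 s, during which the arm holds its last target. There are 200 camera calls.

## Task

Pull the steel scoop out from under the low white shelf by its pan, put it down on the grey mat, then take it by its blue handle. Scoop the three white milling balls out of the black plastic trough and tip them all into the open blue jar without touching the balls with the gripper, and finally lay the scoop down flat on the mat with the pan upward. Leave the jar standing where it is, and leave the bottles, the petri dish and the timer as they stand.

Things in the scene. Friction and masses are not known exactly. Their poses are not given: they have to be found in the camera images.
- mat: fixed grey work mat on the bench, 450 (x) x 720 (y) x 7 mm; its flat top, on which the work stands, is at z = 7 mm; origin under its centre
- riser: fixed low white bench shelf, 130 (its x, depth) x 240 (y) x 70 mm high, open at its front, which is its -x side; underside of its plate 66 mm above the mat; side cheeks 4 mm thick. Origin: mat level under its centre; the front edge lies at its x = -65 mm, z up. Two loose bottles stand on it
- scoop: loose steel scoop, 90 g, blue handle; at rest its z is up. Origin: under the pan's middle. Pan 60 long (x) x 58 wide (y) x 22 deep, walls 2.5, floor 2 mm. Open mouth at -x: lip at x = -30, 38 wide, full width from x = -20; side walls full height from x = -4. At +x a neck rises to a level handle 14 wide, 14 high, x = 49 to 134, z = 39 to 53 mm; it starts under the shelf, the pan in front
- scoop_grip (a point): point on the scoop handle's axis, at x = 70, z = 46 mm of the scoop
- scoop_end (a point): far end of the scoop's handle, at x = 134, z = 46 mm of the scoop
- scoop_lip (a point): middle of the upper edge of the scoop's bevelled lip (1 mm thick there), at x = -30, z = 1 mm of the scoop
- trough: fixed black plastic trough, 210 (x) x 74 (y) x 22 mm high. Origin: mat level under its centre. Inside 66 mm wide; flat floor, 4 mm above the mat, x = -85 to 85, then a 45 degree ramp up to the rim at each end; the two inner corners at -x are cut off at 45 degrees (x -77, y 33 to x -103, y 7). Balls lie in the -x half (nearer the robot); the +x half is empty
- ball_a_center (a point): centre of a white polished ceramic ball, 18 mm in diameter, 18 g, loose in the trough
- ball_b_center (a point): centre of a second such ball
- ball_c_center (a point): centre of a third such ball
- jar: loose open blue jar, 86 mm wide (90 mm at the rim), 70 mm high, wall 4 mm, 450 g, mouth 82 mm. Origin: centre of its underside; inner floor 5 mm above it
- media_bottle: bystander: bottle with a blue cap, 56 mm wide, 111 mm high, standing on the shelf; origin under its centre
- dropper_bottle: bystander: brown dropper bottle, 30 mm wide, 86 mm high, standing on the shelf; origin under its centre
- petri_1: bystander: petri dish with a tan disc, 63 mm wide, 16 mm high, on the mat; origin under its centre
- bench_timer: bystander: white timer with three buttons, 62 x 66 x 19 mm, on the mat; origin under its centre
Not all that is in view belongs to the job. What is meant by the jar is not pink, and is the larger of those in its own colour.

How it is judged:
By the outcome, as a careful person would: the job done as asked, in the order asked, and still so for the second after the job is handed in, with the robot touching nothing.
It also fails if it takes over 72 s, if anything falls off the work surface, if the arm or the gripper's body presses on something with over 40 N, if the wrist force passes 120 N, or if a joint passes its speed limit or range.

## Working session

There is one attempt and no reset: what is moved stays moved. The work goes in short steps, Python scripts to look and compute and a tool call to move; the robot and the scene stay as the last step left them, time stands still between calls to the robot, and variables do not carry over. Pictures are saved under pics/ and viewed, at most 10 in all, crops included, and the job is handed in when it is done.

Besides the shell and the picture viewer there is one more tool, called after ">>>" as name(argument=value, ...) on one line, values as JSON. jog_arm: Moves the arm, as the interface text tells. Shift numbers are shares of 40 mm and turn numbers shares of 10 degrees, none past 1 either way. Its arguments: {"type":"object","properties":{"commands":{"type":"array"},"squeeze":{"type":"number"}},"required":["commands"]}

```bash
mkdir -p pics; ls; cat > h.py <<'E'
import numpy as np, cv2
from cell import manip, cams, job
from scipy.spatial.transform import Rotation as R
def shot(n,fn=None):
    c=cams.camera(n)
    if fn: cv2.imwrite('pics/'+fn,c['image'][:,:,::-1])
    return c
def K(c): return np.array([[c['fx'],0,c['cx']],[0,c['fy'],c['cy']],[0,0,1.]])
def ray(c,p):
    u=cv2.undistortPoints(np.array([[p]],float),K(c),np.array(c['dist_coeffs'],float))[0,0]
    T=np.array(c['world_to_cam']);Rm=T[:3,:3];t=T[:3,3]
    return -Rm.T@t, Rm.T@np.array([u[0],u[1],1])
def onz(c,p,z):
    o,d=ray(c,p);return o+d*(z-o[2])/d[2]
def two(c1,p1,c2,p2):
    o1,d1=ray(c1,p1);o2,d2=ray(c2,p2)
    d1=d1/np.linalg.norm(d1);d2=d2/np.linalg.norm(d2)
    s=np.linalg.lstsq(np.c_[d1,-d2],o2-o1,rcond=None)[0]
    a=o1+s[0]*d1;b=o2+s[1]*d2
    return (a+b)/2,np.linalg.norm(a-b)
def proj(c,P):
    T=np.array(c['world_to_cam'])
    return cv2.projectPoints(np.array(P,float).reshape(-1,1,3),cv2.Rodrigues(T[:3,:3])[0],T[:3,3],K(c),np.array(c['dist_coeffs'],float))[0][:,0]
E
python3 - <<'E'
from h import *
import pickle
d={n:shot(n,n+'0.png') for n in('scene','top','wrist')}
pickle.dump(d,open('c0.pkl','wb'))
for n in d:
    o,_=ray(d[n],(320,200));print(n,o.round(),d[n]['fx'])
print(manip.read_state(),manip.nose_length)
E
```

```text
pics
scene [  69. -760. 1233.] 454.2632877917967
top [ 332.  168. 1669.] 443.9891409116879
wrist [ 58. 552. 384.] 351.0781166156288
{'clock': 0.15, 'joints': array([ 1.24739691e+00,  3.00335461e-01,  1.52140176e+00, -3.15972329e-05,
        1.32069778e+00, -6.66016361e-02]), 'qd': array([-0.0004629 , -0.00163504, -0.00295407,  0.00040073,  0.00140776,
        0.00076945]), 'effort': array([-1.56825234e-03, -5.31962049e+01, -3.52813840e+01,  7.06896605e-02,
        2.36345764e-02, -4.29422471e-05]), 'eef_pos': array([139.64611666, 531.79162875, 213.03659349]), 'eef_rot': array([-3.14075014e+00, -2.55202822e-05,  2.88480269e+00]), 'wrist_force': array([-0.51834683,  0.47327016,  0.04597522]), 'moment': array([-0.0337665 , -0.02851587,  0.00704232]), 'finger_force': 0.0, 'finger_gap': 93.76008242681219} 8.0
```

```bash
python3 -c "
import cv2
for n in('scene','top'):
    cv2.imwrite('pics/%s0b.png'%n,cv2.resize(cv2.imread('pics/%s0.png'%n),(800,500),interpolation=cv2.INTER_CUBIC))"
```

```text
(no output)
```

View pics/scene0b.png

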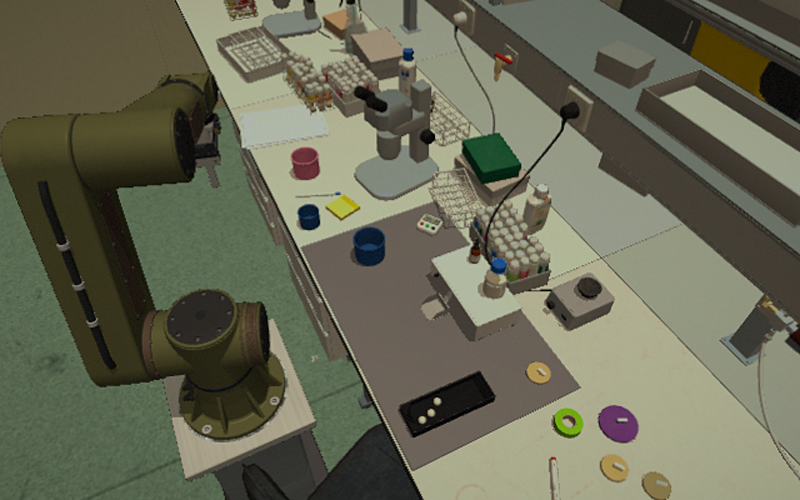

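View pics/top0b.png

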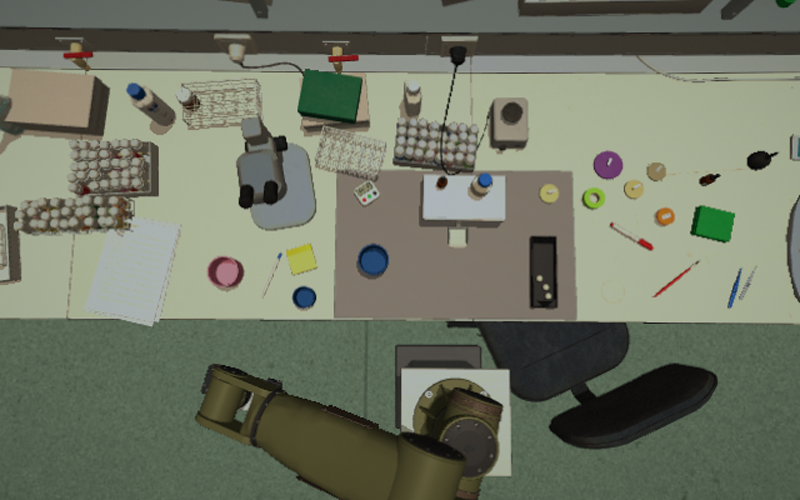

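Scene view (800 px): jar (369,246), shelf (475,290), scoop pan sticking out at (433,308), trough (447,403) with the balls at (436,401), (431,412), (423,420), petri (539,373), timer (430,224). Top view: jar (372,261), pan (457,237), trough (543,272), shelf (463,198).

```bash
python3 - <<'E'
from h import *
import pickle
d=pickle.load(open('c0.pkl','rb'))
t,s=d['top'],d['scene']
def blobs(c,m,roi,amin=3):
    x0,y0,x1,y1=roi; k=np.zeros(m.shape,np.uint8);k[y0:y1,x0:x1]=m[y0:y1,x0:x1]
    n,l,st,ce=cv2.connectedComponentsWithStats(k)
    return [(st[i,4],ce[i].round(1),st[i,:4],cv2.minAreaRect(np.argwhere(l==i)[:,::-1].astype(np.float32))) for i in range(1,n) if st[i,4]>=amin]
for nm,c,rois in (('top',t,dict(jar=(280,185,320,230),tr=(415,180,455,255),ris=(330,130,410,182),pan=(345,178,385,205))),
             ('scene',s,dict(jar=(270,170,320,220),tr=(310,290,405,355),ris=(335,190,430,275),pan=(330,230,365,262)))):
    im=c['image'].astype(int);hsv=cv2.cvtColor(c['image'],cv2.COLOR_RGB2HSV).astype(int)
    mk=dict(jar=(hsv[...,0]>95)&(hsv[...,0]<130)&(hsv[...,1]>120),
            tr=im.max(2)<55, ris=im.min(2)>150, pan=(im.min(2)>115))
    print(nm,'mat',im[150,340] if nm=='top' else im[260,290])
    for k in mk:
        for b in blobs(c,mk[k].astype(np.uint8),rois[k],15): print(k,b)
    for b in blobs(c,(im.min(2)>130).astype(np.uint8),rois['tr'],4): print('ball',b[:3])
# plane estimates
for p in [(268,136),(460,255),(460,136)]: print(p,onz(t,p,7).round())
a=t['image'][125:260,262:467];b=s['image'][165:360,240:470]
o=cv2.resize(a,None,fx=3.9,fy=3.9,interpolation=cv2.INTER_CUBIC);cv2.imwrite('pics/tc.png',o[:,:,::-1]);print(o.shape)
o=cv2.resize(b,None,fx=3,fy=3,interpolation=cv2.INTER_CUBIC);cv2.imwrite('pics/sc.png',o[:,:,::-1])
E
```

```text
top mat [172 180 184]
jar (np.int32(457), array([298.3, 207.4]), array([287, 196,  24,  24], dtype=int32), ((298.5, 207.5), (23.0, 23.0), 90.0))
tr (np.int32(1125), array([434.1, 216.4]), array([424, 189,  22,  57], dtype=int32), ((434.5, 216.99998474121094), (20.999996185302734, 55.99999237060547), 0.0))
ris (np.int32(174), array([395. , 132.5]), array([381, 130,  29,   6], dtype=int32), ((395.0, 132.5), (5.0, 28.0), 90.0))
ris (np.int32(1862), array([369.9, 159.3]), array([339, 140,  65,  36], dtype=int32), ((371.00048828125, 157.47874450683594), (64.73003387451172, 34.35392761230469), 1.2188752889633179))
pan (np.int32(195), array([365.5, 190.6]), array([359, 183,  15,  16], dtype=int32), ((366.0, 190.5), (14.0, 15.0), 0.0))
ball (np.int32(6), array([431.5, 222. ]), array([431, 221,   2,   3], dtype=int32))
ball (np.int32(5), array([436.4, 229.2]), array([436, 228,   2,   3], dtype=int32))
ball (np.int32(5), array([438.4, 236.2]), array([438, 235,   2,   3], dtype=int32))
scene mat [106  98  87]
jar (np.int32(631), array([295.3, 196.6]), array([283, 182,  25,  31], dtype=int32), (
[... 801 characters left out ...]
, array([345.2, 246.7]), array([338, 240,  17,  16], dtype=int32), ((345.26922607421875, 246.65383911132812), (12.480754852294922, 15.254256248474121), 56.3099365234375))
ball (np.int32(12), array([349.7, 320.1]), array([348, 319,   4,   4], dtype=int32))
ball (np.int32(12), array([344.8, 329.3]), array([343, 328,   4,   4], dtype=int32))
ball (np.int32(13), array([337.6, 334.6]), array([336, 333,   4,   4], dtype=int32))
ball (np.int32(20), array([313.4, 347.6]), array([310, 340,   8,  15], dtype=int32))
ball (np.int32(225), array([394.5, 349.5]), array([376, 340,  29,  15], dtype=int32))
(268, 136) [744. 366.   7.]
(460, 255) [ 298. -353.    7.]
(460, 136) [ 748. -367.    7.]
(526, 800, 3)
```

View pics/tc.png

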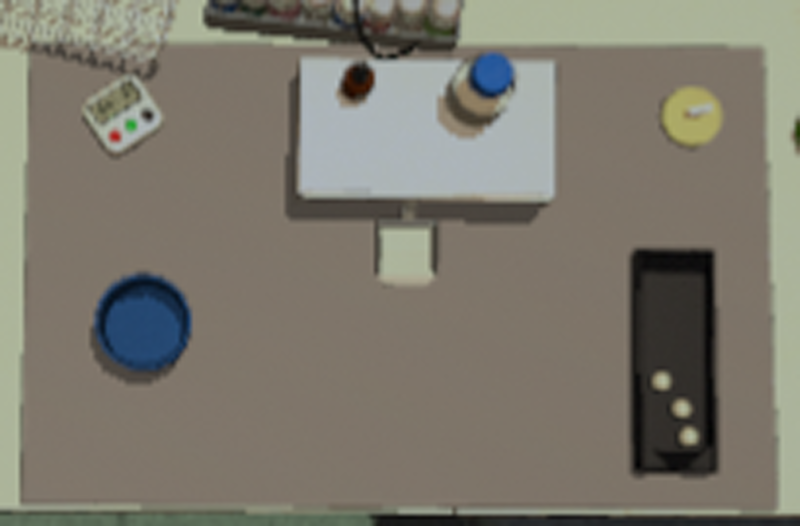

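View pics/sc.png

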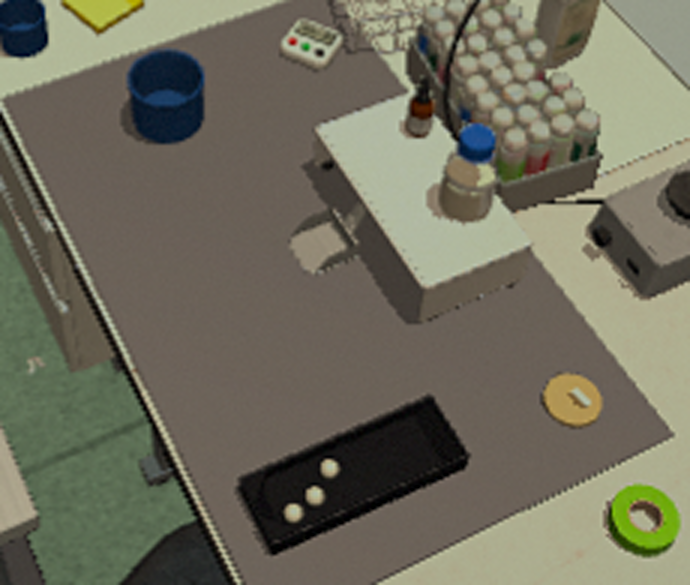

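Top crop: balls at (661,381), (682,408), (689,436); pan (406,254), with the neck at (408,210), so the handle runs along +x. Both crops agree. Next I triangulate.

```bash
cat >> h.py <<'E'
def go(p,rot=None,step=40):
    """print tool-frame offset (mm) and rotvec (deg) from current pose to target"""
    s=manip.read_state();R0=R.from_euler('xyz',s['eef_rot']);
    print('at',s['eef_pos'].round(1),np.degrees(s['eef_rot']).round(1),'tool shift/40',(R0.inv().apply(np.array(p)-s['eef_pos'])/40).round(2),
      'rotvec/10deg', None if rot is None else (np.degrees((R0.inv()*R.from_euler('xyz',np.radians(rot))).as_rotvec())/10).round(2))
E
python3 - <<'E'
from h import *
import pickle
d=pickle.load(open('c0.pkl','rb'));t,s=d['top'],d['scene']
for a,b in zip([(431.5,222),(436.4,229.2),(438.4,236.2)],[(349.7,320.1),(344.8,329.3),(337.6,334.6)]):
    print('ball',[x.round(1) if hasattr(x,'round') else x for x in two(t,a,s,b)])
tc=lambda u,v:(262+(u+.5)/3.9-.5,125+(v+.5)/3.9-.5)
sc=lambda u,v:(240+(u+.5)/3-.5,165+(v+.5)/3-.5)
prs=dict(lipL=((379,282),(290,243)),lipR=((432,284),(318,272)),backR=((436,222),(356,255)),
 shelfFL=((298,198),(316,128)),shelfFR=((554,202),(420,288)),shelfBR=((554,60),(530,243)),
 trFR=((631,473),(239,487)),trFL=((717,471),(272,550)),trB=((631,251),(431,397)),trBR=((713,251),(467,457)))
for k,(a,b) in prs.items():
    P,e=two(t,tc(*a),s,sc(*b));print(k,P.round(1),round(e,1))
for z in (7,29): print('pan',z,onz(t,(365.5,190.6),z).round(1),onz(s,(345.2,246.7),z).round(1))
# jar rim: extreme widths
for z in (7,12,77): print('jar',z,onz(t,(298.3,207.4),z).round(1),onz(t,tc(143,322),z).round(1),onz(s,sc(167,74),z).round(1))
print('jar tri',two(t,tc(143,320),s,sc(167,74)))
print('neck',onz(t,tc(408,212),45),'timer',onz(t,tc(122,114),20),'petri',onz(t,tc(691,116),20),'media',onz(t,tc(490,75),188),'drop',onz(t,tc(358,80),163))
E
```

```text
ball [array([ 418.1, -247.2,   21.4]), np.float64(1.2)]
ball [array([ 392.1, -265.1,   19.6]), np.float64(0.4)]
ball [array([ 366.1, -271.1,   21.6]), np.float64(1.0)]
lipL [513.   18.6  -2. ] 0.4
lipR [514.8 -33.3   6.7] 9.6
backR [568.5 -35.    9.2] 3.9
shelfFL [584.6  99.9  72.1] 3.1
shelfFR [ 579.6 -137.3   73.6] 1.9
shelfBR [ 713.8 -139.2   72.4] 4.1
trFR [ 331.9 -219.9    4.5] 2.5
trFL [ 331.6 -296.4   19. ] 3.4
trB [ 544.1 -222.5   15.8] 3.9
trBR [ 541.  -297.6   23.4] 1.7
pan 7 [536.   -5.8   7. ] [534.4  -3.7   7. ]
pan 29 [533.3  -3.5  29. ] [526.  -17.3  29. ]
jar 7 [471.  246.8   7. ] [471.7 246.9   7. ] [492.1 305.7   7. ]
jar 12 [470.5 246.6  12. ] [471.3 246.6  12. ] [490.4 301.4  12. ]
jar 77 [465.1 243.5  77. ] [465.8 243.5  77. ] [468.  244.9  77. ]
jar tri (array([467.49319672, 243.50695155,  78.53935495]), np.float64(0.14529580740979184))
neck [574.589292    -4.89897975  45.        ] timer [672.70811543 268.92088648  20.        ] petri [ 673.63490342 -281.38475523   20.        ] media [674.3330877  -61.92184208 188.        ] drop [675.00728815  51.19141917 163.        ]
```

Everything checks out: ball height about 20, shelf top 73, jar rim 78, trough centre near (437,-259), pan middle near (541,-5) with the handle along +x. I'll turn the tool to yaw 180 and go over.

>>> jog_arm(commands=[{"az":-0.77,"gripper":0},{"az":-0.76},{"dx":-0.55,"dy":-1},{"dx":-0.55,"dy":-1},{"dx":-0.55,"dy":-1},{"dx":-0.55,"dy":-1},{"dx":-0.55,"dy":-1},{"dx":-0.55,"dy":-1},{"dx":-0.55,"dy":-1},{"dx":-0.55,"dy":-1}], squeeze=30)

```text
schema error: expected keys dx, dy, dz, ax, ay, az, gripper
```

>>> jog_arm(commands=[{"dx":-0.55,"dy":-1},{"dx":-0.55,"dy":-1},{"dx":-0.55,"dy":-1},{"dx":-0.55,"dy":-1},{"dx":-0.55,"dy":-1},{"dx":-0.55,"dy":-0.4},{}])

```text
schema error: expected keys dx, dy, dz, ax, ay, az, gripper
```

```bash
python3 - <<'E'
from h import *
c=shot('wrist');im=c['image'];cv2.imwrite('pics/w1.png',cv2.resize(im,(800,500))[:,:,::-1])
import pickle;pickle.dump(c,open('w1.pkl','wb'))
go([548,-5,120],[180,0,180]);o,d=ray(c,(320,200));print(o,d,onz(c,(320,200),7))
P=[(x,y,z) for x,y,z in [(512,14,8),(512,-24,8),(572,24,29),(572,-34,29)]]
print(proj(c,P)*1.25)
E
```

```text
at [139.6 531.8 213.2] [-180.    -0.   165.3] tool shift/40 [-13.28 -10.39   2.33] rotvec/10deg [-0.   -0.   -1.47]
[ 58.30703076 552.35256081 384.22169356] [ 0.26883334 -0.08512296 -0.95951187] [163.99594425 518.88739041   7.        ]
[[ 83.26073566 605.3547743 ]
 [ 57.57972586 609.03636841]
 [102.38557966 653.39986827]
 [ 63.05200017 658.21000093]]
```

View pics/w1.png

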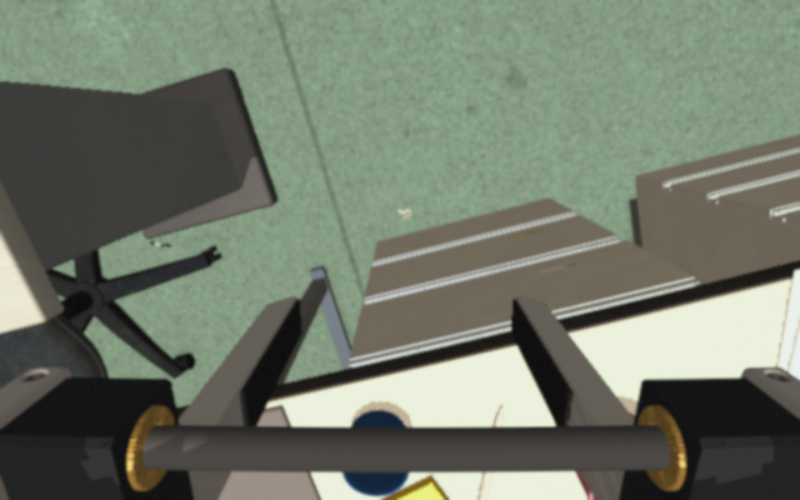

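The moves were refused because every key is needed in each row; this picture only shows the start pose (fingers, small blue pot at (378,445), cart edge). I'll resend with full rows.

>>> jog_arm(commands=[{"dx":0,"dy":0,"dz":0,"ax":0,"ay":0,"az":-0.77,"gripper":0},{"dx":0,"dy":0,"dz":0,"ax":0,"ay":0,"az":-0.7,"gripper":0},{"dx":-0.55,"dy":-1,"dz":0,"ax":0,"ay":0,"az":0,"gripper":0},{"dx":-0.55,"dy":-1,"dz":0,"ax":0,"ay":0,"az":0,"gripper":0},{"dx":-0.55,"dy":-1,"dz":0,"ax":0,"ay":0,"az":0,"gripper":0},{"dx":-0.55,"dy":-1,"dz":0,"ax":0,"ay":0,"az":0,"gripper":0},{"dx":-0.55,"dy":-1,"dz":0,"ax":0,"ay":0,"az":0,"gripper":0},{"dx":-0.55,"dy":-1,"dz":0,"ax":0,"ay":0,"az":0,"gripper":0},{"dx":-0.55,"dy":-1,"dz":0,"ax":0,"ay":0,"az":0,"gripper":0},{"dx":-0.55,"dy":-1,"dz":0,"ax":0,"ay":0,"az":0,"gripper":0}], squeeze=30)

```text
clock: 1.45
eef_pos: [316.1, 210.5, 213.5]
eef_rot: [3.142, 0.0, 3.142]
wrist_force: [-0.0, 0.4, -0.2]
finger_gap: 94.0
finger_force: 0.0
```

>>> jog_arm(commands=[{"dx":-0.55,"dy":-1,"dz":0,"ax":0,"ay":0,"az":0,"gripper":0},{"dx":-0.55,"dy":-1,"dz":0,"ax":0,"ay":0,"az":0,"gripper":0},{"dx":-0.55,"dy":-1,"dz":0,"ax":0,"ay":0,"az":0,"gripper":0},{"dx":-0.55,"dy":-1,"dz":0,"ax":0,"ay":0,"az":0,"gripper":0},{"dx":-0.55,"dy":-1,"dz":0,"ax":0,"ay":0,"az":0,"gripper":0},{"dx":-0.55,"dy":-0.4,"dz":0,"ax":0,"ay":0,"az":0,"gripper":0},{"dx":0,"dy":0,"dz":0,"ax":0,"ay":0,"az":0,"gripper":0}])

```text
clock: 2.33
eef_pos: [448.0, -5.0, 213.0]
eef_rot: [3.142, -0.001, 3.139]
wrist_force: [-0.6, 0.5, 0.3]
finger_gap: 94.4
finger_force: 0.0
```

```bash
python3 - <<'E'
from h import *
c=shot('wrist');im=c['image'];cv2.imwrite('pics/w2.png',cv2.resize(im,(800,500))[:,:,::-1])
import pickle;pickle.dump(c,open('w2.pkl','wb'))
go([548,-5,120],[180,0,180])
P=[(x,y,z) for x,y,z in [(512,14,8),(512,-24,8),(572,24,29),(572,-34,29)]]
print(proj(c,P)*1.25)
E
```

```text
at [447.4  -4.3 213.1] [ 1.800e+02 -1.000e-01  1.799e+02] tool shift/40 [-2.52 -0.02  2.32] rotvec/10deg [ 0.   -0.01 -0.01]
[[427.3532034  289.46708612]
 [385.96403705 289.55546515]
 [438.58200716 359.22131814]
 [375.04324841 359.35449933]]
```

View pics/w2.png

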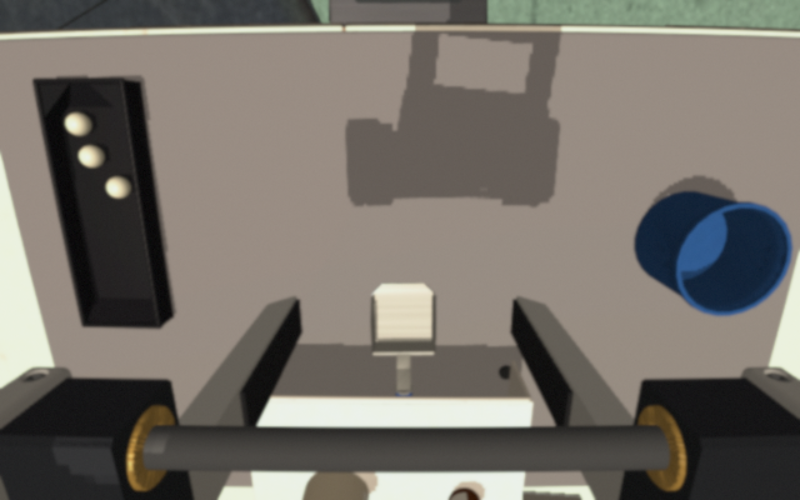

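Wrist view: pan lip edge at row 284 (columns 376–431), back edge row 352 (372–436), neck (403,375), handle straight behind; balls (78,124), (91,156), (118,187); trough and jar at right clear.

```bash
python3 - <<'E'
from h import *
import pickle
c=pickle.load(open('w2.pkl','rb'));d=pickle.load(open('c0.pkl','rb'));t=d['top']
f=lambda u,v:(u/1.25,v/1.25)
print('lip',onz(c,f(404,284),8),'back',onz(c,f(372,352),29),onz(c,f(436,352),29),'handle',onz(c,f(404,391),60))
tc=lambda u,v:(262+(u+.5)/3.9-.5,125+(v+.5)/3.9-.5)
print('lip 2v',two(c,f(404,284),t,tc(405,283)),'back 2v',two(c,f(404,352),t,tc(406,222)))
for p in[(78,124),(91,156),(118,187)]: print('ball',onz(c,f(*p),20).round(1))
for p,n in[((35,80),29),((123,79),29),((82,327),29),((164,327),29)]: print('tr',onz(c,f(*p),n).round(1))
go([545,-6,17],[180,0,180])
E
```

```text
lip [506.59380446  -7.42237824   8.        ] back [564.45586566 -36.58876184  29.        ] [564.58581616  21.50564509  29.        ] handle [584.45482004  -7.495742    60.        ]
lip 2v (array([512.72597196,  -7.33917655,  -8.37135874]), np.float64(0.35321741245442406)) back 2v (array([568.73916771,  -6.53732021,  20.90174141]), np.float64(2.173892047387523))
ball [ 363.  -272.9   20. ]
ball [ 388.8 -266.9   20. ]
ball [ 414.8 -248.3   20. ]
tr [ 329.1 -294.9   29. ]
tr [ 330.1 -223.6   29. ]
tr [ 540.4 -300.7   29. ]
tr [ 539.9 -223.8   29. ]
at [447.4  -4.3 213.1] [ 1.800e+02 -1.000e-01  1.799e+02] tool shift/40 [-2.45 -0.04  4.9 ] rotvec/10deg [ 0.   -0.01 -0.01]
```

>>> jog_arm(commands=[{"dx":-0.82,"dy":-0.06,"dz":0,"ax":0,"ay":0,"az":0,"gripper":0},{"dx":-0.82,"dy":0,"dz":0,"ax":0,"ay":0,"az":0,"gripper":0},{"dx":-0.82,"dy":0,"dz":0.9,"ax":0,"ay":0,"az":0,"gripper":0},{"dx":0,"dy":0,"dz":1,"ax":0,"ay":0,"az":0,"gripper":0},{"dx":0,"dy":0,"dz":1,"ax":0,"ay":0,"az":0,"gripper":0},{"dx":0,"dy":0,"dz":1,"ax":0,"ay":0,"az":0,"gripper":0},{"dx":0,"dy":0,"dz":0.6,"ax":0,"ay":0,"az":0,"gripper":0},{"dx":0,"dy":0,"dz":0.3,"ax":0,"ay":0,"az":0,"gripper":0},{"dx":0,"dy":0,"dz":0,"ax":0,"ay":0,"az":0,"gripper":0}])

```text
clock: 3.5
eef_pos: [545.7, -6.1, 21.5]
eef_rot: [3.142, -0.001, -3.141]
wrist_force: [0.6, 0.4, -0.0]
finger_gap: 93.9
finger_force: 0.0
```

>>> jog_arm(commands=[{"dx":0,"dy":0,"dz":0,"ax":0,"ay":0,"az":0,"gripper":0.5},{"dx":0,"dy":0,"dz":0,"ax":0,"ay":0,"az":0,"gripper":0.5},{"dx":0,"dy":0,"dz":0,"ax":0,"ay":0,"az":0,"gripper":0.5},{"dx":0,"dy":0,"dz":0,"ax":0,"ay":0,"az":0,"gripper":0.5},{"dx":0,"dy":0,"dz":0,"ax":0,"ay":0,"az":0,"gripper":0.5},{"dx":0,"dy":0,"dz":0,"ax":0,"ay":0,"az":0,"gripper":0.5}], squeeze=25)

```text
clock: 4.25
eef_pos: [546.1, -6.6, 21.7]
eef_rot: [-3.142, 0.0, 3.141]
wrist_force: [-0.6, -0.5, 3.9]
finger_gap: 57.7
finger_force: 25.0
```

>>> jog_arm(commands=[{"dx":0,"dy":0,"dz":-0.1,"ax":0,"ay":0,"az":0,"gripper":0.5},{"dx":0.4,"dy":0,"dz":0,"ax":0,"ay":0,"az":0,"gripper":0.5},{"dx":0.7,"dy":0,"dz":0,"ax":0,"ay":0,"az":0,"gripper":0.5},{"dx":0.7,"dy":0,"dz":0,"ax":0,"ay":0,"az":0,"gripper":0.5},{"dx":0.7,"dy":0,"dz":0,"ax":0,"ay":0,"az":0,"gripper":0.5},{"dx":0.7,"dy":0,"dz":0,"ax":0,"ay":0,"az":0,"gripper":0.5},{"dx":0.6,"dy":0,"dz":0,"ax":0,"ay":0,"az":0,"gripper":0.5},{"dx":0.3,"dy":0,"dz":0,"ax":0,"ay":0,"az":0,"gripper":0.5},{"dx":0,"dy":0,"dz":0.05,"ax":0,"ay":0,"az":0,"gripper":0.5},{"dx":0,"dy":0,"dz":0.05,"ax":0,"ay":0,"az":0,"gripper":0.5}])

```text
clock: 5.5
eef_pos: [382.9, -6.6, 21.5]
eef_rot: [-3.141, 0.001, 3.141]
wrist_force: [-5.8, 0.8, 32.6]
finger_gap: 57.7
finger_force: 25.0
```

>>> jog_arm(commands=[{"dx":0,"dy":0,"dz":0,"ax":0,"ay":0,"az":0,"gripper":0.5},{"dx":0,"dy":0,"dz":0,"ax":0,"ay":0,"az":0,"gripper":0},{"dx":0,"dy":0,"dz":0,"ax":0,"ay":0,"az":0,"gripper":0},{"dx":0,"dy":0,"dz":0,"ax":0,"ay":0,"az":0,"gripper":0},{"dx":0,"dy":0,"dz":0,"ax":0,"ay":0,"az":0,"gripper":0},{"dx":0,"dy":0,"dz":-0.5,"ax":0,"ay":0,"az":0,"gripper":0},{"dx":0,"dy":0,"dz":-1,"ax":0,"ay":0,"az":0,"gripper":0},{"dx":0,"dy":0,"dz":-1,"ax":0,"ay":0,"az":0,"gripper":0},{"dx":-0.75,"dy":0,"dz":-0.8,"ax":0,"ay":0,"az":0,"gripper":0},{"dx":-0.85,"dy":0,"dz":-0.5,"ax":0,"ay":0,"az":0,"gripper":0}])

```text
clock: 6.75
eef_pos: [447.1, -6.5, 175.4]
eef_rot: [-3.141, 0.002, 3.141]
wrist_force: [-0.4, -0.6, 0.2]
finger_gap: 94.0
finger_force: 0.0
```

```bash
python3 - <<'E'
from h import *
import pickle
c=shot('wrist');im=c['image'];cv2.imwrite('pics/w3.png',cv2.resize(im,(800,500))[:,:,::-1])
t=shot('top','t3.png');pickle.dump((c,t),open('w3.pkl','wb'))
for n,k,roi in(('w',c,None),('t',t,(300,160,400,260))):
    h=cv2.cvtColor(k['image'],cv2.COLOR_RGB2HSV).astype(int)
    m=((h[...,0]>95)&(h[...,0]<130)&(h[...,1]>110)).astype(np.uint8)
    nn,l,st,ce=cv2.connectedComponentsWithStats(m)
    for i in range(1,nn):
        if st[i,4]>25:print(n,st[i],ce[i].round(1),[onz(k,ce[i],z).round(1) for z in (53,60)])
go([440,-7,42],[180,0,180])
E
```

```text
w [ 529  167  111  105 9065] [590.  216.6] [array([465.2, 232.7,  53. ]), array([462.7, 227. ,  60. ])]
w [ 317  181   16   84 1273] [324.4 221.5] [array([469.4,  -7.5,  53. ]), array([466.9,  -7.5,  60. ])]
t [102  67  14  13 123] [108.4  72.8] [array([970.6, 963.7,  53. ]), array([967.9, 960.2,  60. ])]
t [383 139  10  11  89] [387.6 143.7] [array([706.4, -83.9,  53. ]), array([704.7, -82.8,  60. ])]
t [287 196  24  24 461] [298.3 207.5] [array([466.9, 244.7,  53. ]), array([466.3, 244.4,  60. ])]
t [583 219   9  27  76] [587.  233.2] [array([ 381.3, -792.1,   53. ]), array([ 381.1, -787.9,   60. ])]
t [234 229  19  17 235] [242.8 237.3] [array([357.3, 444.3,  53. ]), array([357.2, 443.1,  60. ])]
at [448.6  -6.6 175.3] [-180.     0.2  180. ] tool shift/40 [ 0.23 -0.01  3.33] rotvec/10deg [-0.    0.02 -0.  ]
```

View pics/w3.png

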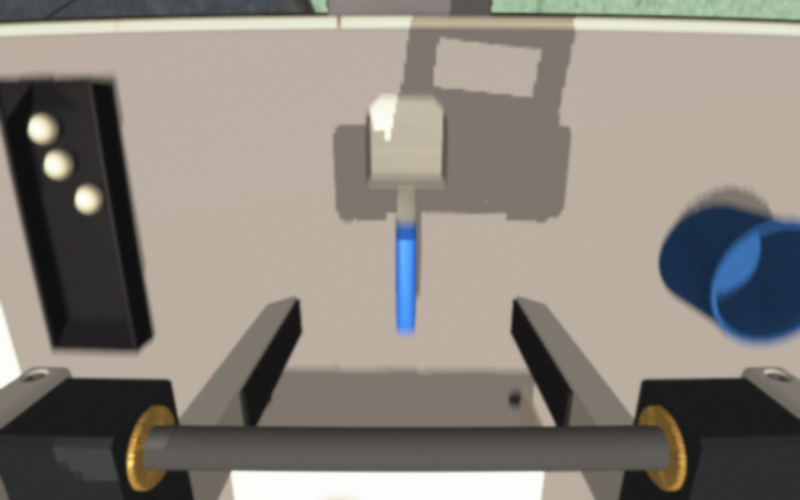

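Wrist view: scoop fully out, handle straight at column 405 (rows 222–333), pan at (405,140) and flat; shelf empty. Handle axis y = -7.5, scoop origin x about 375. Gripping the handle at x = 448.

>>> jog_arm(commands=[{"dx":0,"dy":-0.02,"dz":1,"ax":0,"ay":0,"az":0,"gripper":0.2},{"dx":0,"dy":0,"dz":1,"ax":0,"ay":0,"az":0,"gripper":0.4},{"dx":0,"dy":0,"dz":1,"ax":0,"ay":0,"az":0,"gripper":0.4},{"dx":0,"dy":0,"dz":0.33,"ax":0,"ay":0,"az":0,"gripper":0.4},{"dx":0,"dy":0,"dz":0,"ax":0,"ay":0,"az":0,"gripper":0.95},{"dx":0,"dy":0,"dz":0,"ax":0,"ay":0,"az":0,"gripper":0.95},{"dx":0,"dy":0,"dz":0,"ax":0,"ay":0,"az":0,"gripper":0.95},{"dx":0,"dy":0,"dz":0,"ax":0,"ay":0,"az":0,"gripper":0.95},{"dx":0,"dy":0,"dz":0,"ax":0,"ay":0,"az":0,"gripper":0.95},{"dx":0,"dy":0,"dz":0,"ax":0,"ay":0,"az":0,"gripper":0.95}], squeeze=60)

```text
clock: 8.1
eef_pos: [446.2, -7.4, 40.5]
eef_rot: [-3.142, 0.001, 3.141]
wrist_force: [0.6, -0.1, 1.9]
finger_gap: 13.4
finger_force: 60.0
```

>>> jog_arm(commands=[{"dx":0,"dy":0,"dz":0,"ax":0,"ay":0,"az":0,"gripper":0.95},{"dx":0,"dy":0,"dz":-0.5,"ax":0,"ay":0,"az":0,"gripper":0.95},{"dx":0,"dy":0,"dz":-1,"ax":0,"ay":0,"az":0,"gripper":0.95},{"dx":0,"dy":0,"dz":-0.5,"ax":0,"ay":0,"az":0,"gripper":0.95},{"dx":0,"dy":0,"dz":0,"ax":0,"ay":0,"az":0,"gripper":0.95}])

```text
clock: 8.72
eef_pos: [446.4, -7.4, 121.0]
eef_rot: [-3.141, 0.002, 3.141]
wrist_force: [-1.4, 0.7, -1.0]
finger_gap: 13.5
finger_force: 60.0
```

```bash
python3 - <<'E'
from h import *
c=shot('wrist');im=c['image'];cv2.imwrite('pics/w4.png',cv2.resize(im,(800,500))[:,:,::-1])
s=shot('scene','s4.png')
st=manip.read_state();print(st['finger_gap'],st['finger_force'],st['wrist_force'])
z=st['eef_pos'][2]-42 # lift
x0=375
print('pred lip, lipcorners, back rim', proj(c,[(x0-30,-7.5,8+z),(x0+30,-36.5,29+z),(x0+30,21.5,29+z)])*1.25)
go([480,-258,130],[180,0,180])
E
```

```text
13.233915309814973 59.98462736606598 [ 0.00167028 -0.4713035  -1.19960794]
pred lip, lipcorners, back rim [[406.94114447  80.95077239]
 [340.19295723 223.82175375]
 [473.82715925 223.7792118 ]]
at [445.5  -7.3 119.3] [ 1.8e+02 -1.0e-01  1.8e+02] tool shift/40 [-0.86 -6.27 -0.27] rotvec/10deg [ 0.   -0.01 -0.  ]
```

View pics/w4.png

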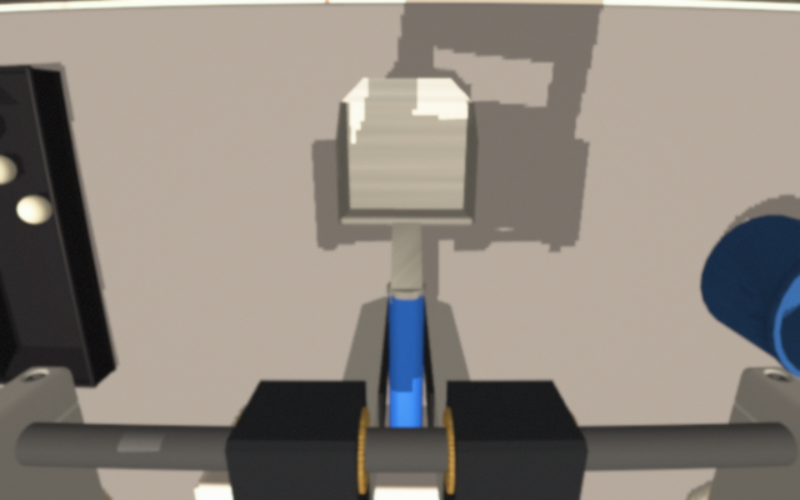

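Scoop held level and in line (lip row 78, back rim row 220, within 4 px of prediction). Now measuring the trough's axis accurately.

```bash
python3 - <<'E'
from h import *
import pickle
d=pickle.load(open('c0.pkl','rb'));w2=pickle.load(open('w2.pkl','rb'));w3,t3=pickle.load(open('w3.pkl','rb'))
for n,c,roi in(('top',d['top'],(415,180,455,255)),('w2',w2,(15,50,145,268)),('top3',t3,(415,180,455,255))):
    g=c['image'].max(2);x0,y0,x1,y1=roi;m=np.zeros(g.shape,np.uint8);m[y0:y1,x0:x1]=(g<(62 if n[0]=='t' else 75))[y0:y1,x0:x1]
    m=cv2.morphologyEx(m,cv2.MORPH_CLOSE,np.ones((5,5)))
    cs,_=cv2.findContours(m,cv2.RETR_EXTERNAL,cv2.CHAIN_APPROX_NONE);k=max(cs,key=cv2.contourArea)[:,0]
    P=np.array([onz(c,p,29)[:2] for p in k],np.float32)
    # side edges: median y of both sides per x slab
    for a in (370,440,500):
        q=P[abs(P[:,0]-a)<15];print(n,a,[q[q[:,1]>-260][:,1].mean().round(1),q[q[:,1]<-260][:,1].mean().round(1)])
    print(P.min(0),P.max(0))
E
```

```text
top 370 [np.float32(-216.8), np.float32(-293.5)]
top 440 [np.float32(-218.5), np.float32(-291.9)]
top 500 [np.float32(-219.9), np.float32(-293.6)]
[ 330.41415 -294.64545] [ 540.9717 -215.9381]
w2 370 [np.float32(-211.3), np.float32(-296.8)]
w2 440 [np.float32(-212.4), np.float32(-297.8)]
w2 500 [np.float32(-213.5), np.float32(-298.8)]
[ 327.91794 -299.91995] [ 539.3909  -210.24858]
top3 370 [np.float32(-216.8), np.float32(-293.5)]
top3 440 [np.float32(-218.5), np.float32(-291.9)]
top3 500 [np.float32(-219.9), np.float32(-293.6)]
[ 330.41415 -294.64545] [ 540.9717 -215.9381]
```

>>> jog_arm(commands=[{"dx":-0.3,"dy":-0.7,"dz":-0.3,"ax":0,"ay":0,"az":0,"gripper":0.95},{"dx":-0.3,"dy":-0.8,"dz":0,"ax":0,"ay":0,"az":0,"gripper":0.95},{"dx":-0.3,"dy":-0.8,"dz":0,"ax":0,"ay":0,"az":0,"gripper":0.95},{"dx":-0.3,"dy":-0.8,"dz":0,"ax":0,"ay":0,"az":0,"gripper":0.95},{"dx":-0.3,"dy":-0.8,"dz":0,"ax":0,"ay":0,"az":0,"gripper":0.95},{"dx":-0.3,"dy":-0.8,"dz":0,"ax":0,"ay":0,"az":0,"gripper":0.95},{"dx":-0.3,"dy":-0.8,"dz":0,"ax":0,"ay":0,"az":0,"gripper":0.95},{"dx":-0.3,"dy":-0.8,"dz":0,"ax":0,"ay":0,"az":0,"gripper":0.95},{"dx":-0.26,"dy":0,"dz":0,"ax":0,"ay":0,"az":0,"gripper":0.95},{"dx":0,"dy":0,"dz":0,"ax":0,"ay":0,"az":0,"gripper":0.95}])

```text
clock: 10.07
eef_pos: [552.3, -258.6, 130.8]
eef_rot: [3.14, -0.002, -3.141]
wrist_force: [0.2, 0.1, -1.5]
finger_gap: 13.3
finger_force: 60.0
```

```bash
python3 - <<'E'
from h import *
import pickle
c=shot('wrist');im=c['image'];cv2.imwrite('pics/w5.png',cv2.resize(im,(800,500))[:,:,::-1])
pickle.dump(c,open('w5.pkl','wb'))
g=im.max(2)
st=manip.read_state();x,y,z=st['eef_pos'];print(st['eef_pos'])
print('lip pred',proj(c,[(x-102,y-19,z-32.5),(x-102,y+19,z-32.5)])*1.25)
print('trough inner floor edges',(proj(c,[(351,-260-33,11),(351,-260+33,11),(521,-293,11),(521,-227,11)])*1.25).round())
E
```

```text
[ 552.06057243 -258.37808119  131.16864235]
lip pred [[364.08449743  78.6699625 ]
 [451.32336047  78.69426457]]
trough inner floor edges [[347. -88.]
 [462. -88.]
 [355. 204.]
 [454. 204.]]
```

View pics/w5.png

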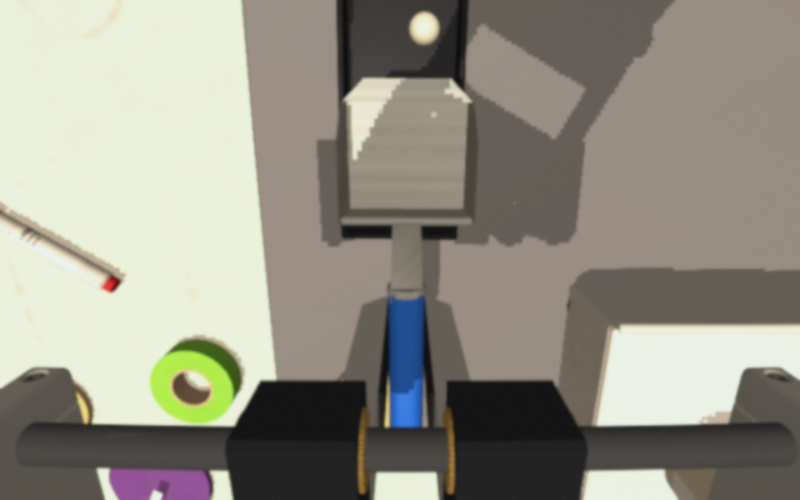

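View: trough outer edges at columns 337/467 (row 50), far end 342–457 at row 238; a ball at (424,28); scoop pan columns 343–471. The pan is slightly right of the trough axis.

```bash
python3 - <<'E'
from h import *
import pickle
c=pickle.load(open('w5.pkl','rb'));im=c['image'].astype(int)
f=lambda u,v:(u/1.25,v/1.25)
for a in[(337,50),(467,50),(342,238),(457,238)]:print(onz(c,f(*a),29).round(1))
for r in (8,16,24,32,190):
    print(r,im[r,262:384].max(1).tolist() if r<20 else '')
print('ball',onz(c,f(424,28),20))
p=f(343,219),f(471,219);print('pan back at z',[onz(c,q,131-33.5+22).round(1) for q in p])
E
```

```text
[ 428.1 -298.7   29. ]
[ 428.1 -223.9   29. ]
[ 540.1 -300.2   29. ]
[ 540.1 -226.2   29. ]
8 [155, 154, 154, 154, 154, 150, 129, 90, 51, 40, 38, 28, 25, 16, 13, 21, 29, 35, 38, 40, 50, 58, 61, 62, 63, 62, 63, 61, 63, 63, 63, 62, 61, 62, 62, 62, 63, 63, 62, 64, 63, 63, 63, 61, 60, 62, 62, 64, 63, 62, 63, 63, 64, 62, 63, 62, 63, 61, 62, 61, 62, 61, 62, 61, 61, 60, 61, 61, 60, 61, 60, 62, 63, 69, 78, 86, 93, 96, 95, 91, 83, 75, 66, 64, 60, 59, 58, 60, 58, 58, 60, 58, 57, 56, 58, 57, 58, 57, 58, 58, 56, 53, 45, 37, 29, 20, 15, 19, 25, 29, 30, 43, 70, 91, 100, 103, 104, 103, 103, 104, 102, 103]
16 [154, 154, 155, 154, 153, 150, 133, 95, 59, 45, 42, 34, 21, 16, 14, 22, 30, 36, 37, 43, 50, 60, 64, 64, 62, 63, 63, 63, 65, 65, 64, 63, 64, 63, 65, 65, 64, 65, 65, 63, 65, 64, 64, 64, 65, 64, 64, 65, 63, 63, 64, 63, 63, 62, 64, 64, 64, 63, 63, 64, 63, 63, 62, 63, 65, 77, 113, 162, 201, 222, 231, 234, 235, 238, 240, 241, 241, 240, 240, 240, 239, 238, 234, 234, 231, 224, 205, 172, 122, 80, 62, 61, 59, 61, 61, 59, 61, 59, 53, 43, 38, 38, 36, 30, 21, 13, 17, 21, 25, 28, 30, 49, 77, 96, 102, 102, 103, 103, 103, 103, 103, 102]
24 
32 
190 
ball [ 414.77132133 -248.40429676   20.        ]
pan back at z [array([ 508. , -285.9,  119.5]), array([ 508. , -231.5,  119.5])]
```

>>> jog_arm(commands=[{"dx":0,"dy":-0.12,"dz":0,"ax":0,"ay":-0.2,"az":0.1,"gripper":0.95},{"dx":0,"dy":0,"dz":0.6,"ax":0,"ay":0,"az":0,"gripper":0.95},{"dx":0,"dy":0,"dz":0.6,"ax":0,"ay":0,"az":0,"gripper":0.95},{"dx":0,"dy":0,"dz":0.5,"ax":0,"ay":0,"az":0,"gripper":0.95},{"dx":0,"dy":0,"dz":0.15,"ax":0,"ay":0,"az":0,"gripper":0.95},{"dx":0,"dy":0,"dz":0,"ax":0,"ay":0,"az":0,"gripper":0.95}])

```text
clock: 10.88
eef_pos: [554.9, -264.2, 58.5]
eef_rot: [3.141, 0.035, 3.124]
wrist_force: [0.7, -0.7, -0.7]
finger_gap: 13.5
finger_force: 60.0
```

>>> jog_arm(commands=[{"dx":0,"dy":0,"dz":0.1,"ax":0,"ay":0,"az":0,"gripper":0.95},{"dx":0,"dy":0,"dz":0,"ax":0,"ay":0,"az":0,"gripper":0.95},{"dx":0,"dy":0,"dz":0,"ax":0,"ay":0,"az":0,"gripper":0.95}])

```text
clock: 11.25
eef_pos: [555.1, -264.2, 54.6]
eef_rot: [3.141, 0.035, 3.124]
wrist_force: [0.3, 0.5, -1.5]
finger_gap: 13.9
finger_force: 60.0
```

>>> jog_arm(commands=[{"dx":0,"dy":0,"dz":0.1,"ax":0,"ay":0,"az":0,"gripper":0.95},{"dx":0,"dy":0,"dz":0,"ax":0,"ay":0,"az":0,"gripper":0.95},{"dx":0,"dy":0,"dz":0,"ax":0,"ay":0,"az":0,"gripper":0.95}])

```text
clock: 11.62
eef_pos: [555.1, -264.2, 50.3]
eef_rot: [3.141, 0.035, 3.124]
wrist_force: [0.1, 0.4, -0.3]
finger_gap: 13.5
finger_force: 60.0
```

>>> jog_arm(commands=[{"dx":0,"dy":0,"dz":0.05,"ax":0,"ay":0,"az":0,"gripper":0.95},{"dx":0,"dy":0,"dz":0,"ax":0,"ay":0,"az":0,"gripper":0.95},{"dx":0,"dy":0,"dz":0,"ax":0,"ay":0,"az":0,"gripper":0.95}])

```text
clock: 12.0
eef_pos: [555.2, -264.2, 48.3]
eef_rot: [3.141, 0.035, 3.124]
wrist_force: [-0.4, 0.4, -1.3]
finger_gap: 13.2
finger_force: 60.0
```

>>> jog_arm(commands=[{"dx":0,"dy":0,"dz":0.04,"ax":0,"ay":0,"az":0,"gripper":0.95},{"dx":0,"dy":0,"dz":0,"ax":0,"ay":0,"az":0,"gripper":0.95},{"dx":0,"dy":0,"dz":0,"ax":0,"ay":0,"az":0,"gripper":0.95}])

```text
clock: 12.38
eef_pos: [555.6, -264.2, 47.0]
eef_rot: [3.142, 0.036, 3.124]
wrist_force: [1.9, -0.6, 2.5]
finger_gap: 13.4
finger_force: 60.0
```

```bash
python3 - <<'E'
from h import *
import pickle
w=shot('wrist');cv2.imwrite('pics/w6.png',cv2.resize(w['image'],(800,500))[:,:,::-1])
for i in range(2):
    st=manip.read_state();print(st['wrist_force'].round(2),st['eef_pos'].round(1),st['moment'].round(3))
    t=shot('top')
m=t['image'][180:255,405:465];b=(m.min(2)>125).astype(np.uint8)
n,l,s,c=cv2.connectedComponentsWithStats(b);print([(s[i,4],(c[i]+[405,180]).round(1)) for i in range(1,n)])
E
```

```text
[2.92 0.57 4.07] [ 555.6 -264.2   47. ] [ 0.01  -0.159 -0.02 ]
[2.77 0.05 2.86] [ 555.5 -264.2   47. ] [-0.001 -0.125  0.024]
[]
```

View pics/w6.png

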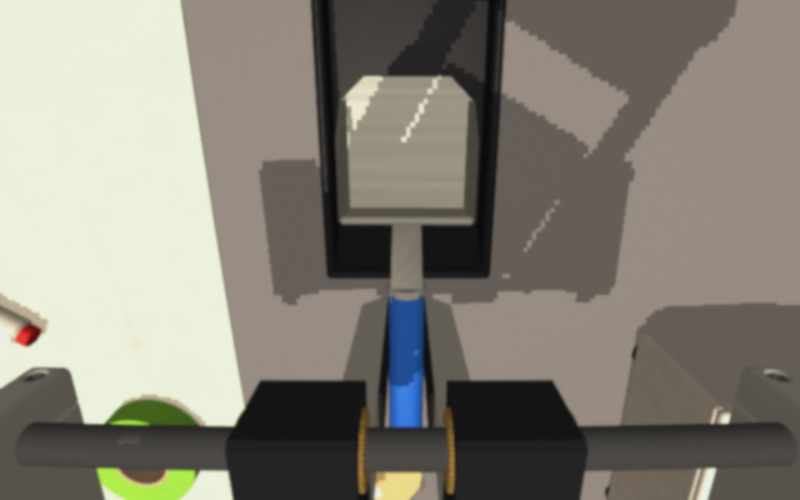

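Contact with the trough floor (about 4 N), pan in the trough with margin both sides (pan columns 341–474, trough inner 333–490). Now sweeping slowly towards -x.

>>> jog_arm(commands=[{"dx":0.12,"dy":0,"dz":-0.004,"ax":0,"ay":0,"az":0,"gripper":0.95},{"dx":0.12,"dy":0,"dz":-0.004,"ax":0,"ay":0,"az":0,"gripper":0.95},{"dx":0.12,"dy":0,"dz":-0.004,"ax":0,"ay":0,"az":0,"gripper":0.95},{"dx":0.12,"dy":0,"dz":-0.004,"ax":0,"ay":0,"az":0,"gripper":0.95},{"dx":0.12,"dy":0,"dz":-0.004,"ax":0,"ay":0,"az":0,"gripper":0.95},{"dx":0.12,"dy":0,"dz":-0.004,"ax":0,"ay":0,"az":0,"gripper":0.95},{"dx":0.12,"dy":0,"dz":-0.004,"ax":0,"ay":0,"az":0,"gripper":0.95},{"dx":0.12,"dy":0,"dz":-0.004,"ax":0,"ay":0,"az":0,"gripper":0.95},{"dx":0.12,"dy":0,"dz":-0.004,"ax":0,"ay":0,"az":0,"gripper":0.95},{"dx":0.12,"dy":0,"dz":-0.004,"ax":0,"ay":0,"az":0,"gripper":0.95}])

```text
clock: 13.78
eef_pos: [507.0, -263.3, 46.7]
eef_rot: [3.141, 0.035, 3.124]
wrist_force: [1.4, -0.3, 2.6]
finger_gap: 13.5
finger_force: 60.0
```

>>> jog_arm(commands=[{"dx":0.12,"dy":0,"dz":-0.004,"ax":0,"ay":0,"az":0,"gripper":0.95},{"dx":0.12,"dy":0,"dz":-0.004,"ax":0,"ay":0,"az":0,"gripper":0.95},{"dx":0.12,"dy":0,"dz":-0.004,"ax":0,"ay":0,"az":0,"gripper":0.95},{"dx":0.12,"dy":0,"dz":-0.004,"ax":0,"ay":0,"az":0,"gripper":0.95},{"dx":0.12,"dy":0,"dz":-0.004,"ax":0,"ay":0,"az":0,"gripper":0.95}])

```text
clock: 14.4
eef_pos: [483.0, -262.9, 46.6]
eef_rot: [3.141, 0.035, 3.124]
wrist_force: [2.8, -0.1, 4.2]
finger_gap: 13.6
finger_force: 60.0
```

```bash
cat >> h.py <<'E'
def balls(c,lo=150):
    """white round blobs in the wrist view, px and position at ball-centre height z=20"""
    g=c['image'];m=(g.min(2)>lo).astype(np.uint8);n,l,s,ce=cv2.connectedComponentsWithStats(m)
    return [(s[i,4],s[i,:4].tolist(),ce[i].round(1).tolist()) for i in range(1,n) if 30<s[i,4]<3000 and ce[i][1]<220]
E
python3 - <<'E'
from h import *
w=shot('wrist','w7.png');st=manip.read_state();print(st['wrist_force'].round(1),st['moment'].round(2),st['eef_pos'].round(1),st['eef_rot'])
for b in balls(w): print(b)
t=shot('top');m=t['image'][180:255,405:465];b=(m.min(2)>125).astype(np.uint8)
n,l,s,c=cv2.connectedComponentsWithStats(b);print([(s[i,4],(c[i]+[405,180]).round(1),onz(t,c[i]+[405,180],22)[:2].round()) for i in range(1,n)])
sn=shot('scene');m=sn['image'][290:358,310:405];b=(m.min(2)>110).astype(np.uint8)
n,l,s,c=cv2.connectedComponentsWithStats(b);print([(s[i,4],onz(sn,c[i]+[310,290],22)[:2].round()) for i in range(1,n)])
E
```

```text
[ 0.8 -0.3  3.2] [-0.04  0.14 -0.03] [ 482.5 -262.9   46.5] [3.14113845 0.03450777 3.12374663]
(np.int32(820), [284, 0, 31, 33], [299.2, 15.6])
(np.int32(395), [301, 35, 24, 26], [311.3, 45.9])
(np.int32(203), [349, 43, 18, 24], [356.5, 51.9])
(np.int32(660), [275, 61, 30, 41], [289.0, 77.8])
(np.int32(254), [321, 70, 30, 45], [335.0, 91.7])
[(np.int32(37), array([461.9, 182.7]), array([ 566., -364.]))]
[(np.int32(6), array([ 559., -210.])), (np.int32(12), array([ 529., -201.])), (np.int32(1), array([ 522., -208.])), (np.int32(1), array([ 554., -286.])), (np.int32(1), array([ 508., -277.])), (np.int32(1), array([ 376., -247.])), (np.int32(1), array([ 391., -255.])), (np.int32(1), array([ 395., -260.])), (np.int32(3), array([ 403., -264.])), (np.int32(16), array([ 375., -265.])), (np.int32(22), array([ 360., -273.])), (np.int32(18), array([ 386., -282.])), (np.int32(26), array([ 288., -279.])), (np.int32(324), array([ 478., -381.]))]
```

```bash
cat >> h.py <<'E'
def hough(c,p2=14):
    g=cv2.GaussianBlur(cv2.cvtColor(c['image'],cv2.COLOR_RGB2GRAY)[:190,240:410],(3,3),0)
    q=cv2.HoughCircles(g,cv2.HOUGH_GRADIENT_ALT if False else cv2.HOUGH_GRADIENT,1,20,param1=120,param2=p2,minRadius=12,maxRadius=20)
    return [] if q is None else q[0]+[240,0,0]
def ascii(im,x0,y0,x1,y1,sx=2,sy=4):
    g=cv2.resize(cv2.cvtColor(im,cv2.COLOR_RGB2GRAY)[y0:y1,x0:x1],None,fx=1/sx,fy=1/sy,interpolation=cv2.INTER_AREA)
    for r in g: print(''.join(' .:-=+*#%@'[min(9,int(v)//26)] for v in r))
E
python3 - <<'E'
from h import *
im=cv2.imread('pics/w7.png')[:,:,::-1].copy()
c={'image':im}
print(np.array(hough(c)).round(1))
ascii(im,240,0,410,180)
E
```

```text
[[315.5  49.5  16.9]
 [300.5  17.5  17.2]
 [352.5  50.5  17.1]]
++++:......     .::::::-=*%%%%%%%#*+-::::::::::::::::::::.............       .  ..:--
++++:...      ..::::::=*%%%%@@@%%%%#*=::::::::::::::::::...............         ..:--
++++-...     .:::::::-*%%%@@@@@@@%%%#*=::::::::::::::::...................     ...:--
++++-...    ..:::::::=#%%@@@@@@@@@%%%#+:.:::::::::::::.................:::.    ...---
++++=...    ..:::::::+#%%@@@@@@@@%%%##+:.:::::::::::...................:::.   ....---
++++=...    ..:::::::=*%%%%@@@@@%%%%#*=:.:::::::::::.................:::::.   ...:==-
++++=...    ...:::::::=*#%%%%%%%%%%#*+-:::::::::::.................:::::::.   ...:++=
++++=:..    ...::::::::=+*##%%%###**=-:::::::::::..................:::::::.   ...-+++
+++++:..    ...:::::::::--++****+++++++++=-::.......:-=====-:....:::::::::.   ...-+++
+++++:...   ...:::::::::::::---=+*#%%%%%%#*=-....:-++*******+=-:::::::::::.   ...-+++
+++++:...   ...:::::::::::::::=*#%%%%@@%%***+=:.:=+***********+=::::::::::.   ...-+++
+++++-...   ...::::::::::::::-*#%%@@@@%##***++-:=+****#####*###*=:::::::::.   ...=+++
++++
[... 2133 characters left out ...]
    .:------
--------:..   .::::-+++++++++++++++++++++++++++++++++++++++++++++=-::::.     .-------
--------:.    .::::-+++++++++++++++++++++++++++++++++++++++++++++=:::::      .-------
--------:..   .::::-+++++++++++++++++++++++++++++++++++++++++++++=::::.      .-------
--------:.     ::::-=++++++++++++++++++++++++++++++++++++++++++++=::::.      .-------
---------.     ::::--============================================-::::.      :-------
---------.     ::::----------------------------------------------:::::.      :-------
---------.     :-==================================================--:.     .:-------
---------:     .-===================================================-:.     .:-------
```

>>> jog_arm(commands=[{"dx":0.07,"dy":0,"dz":-0.0025,"ax":0,"ay":0,"az":0,"gripper":0.95},{"dx":0.07,"dy":0,"dz":-0.0025,"ax":0,"ay":0,"az":0,"gripper":0.95},{"dx":0.07,"dy":0,"dz":-0.0025,"ax":0,"ay":0,"az":0,"gripper":0.95},{"dx":0.07,"dy":0,"dz":-0.0025,"ax":0,"ay":0,"az":0,"gripper":0.95},{"dx":0.07,"dy":0,"dz":-0.0025,"ax":0,"ay":0,"az":0,"gripper":0.95},{"dx":0.07,"dy":0,"dz":-0.0025,"ax":0,"ay":0,"az":0,"gripper":0.95},{"dx":0.07,"dy":0,"dz":-0.0025,"ax":0,"ay":0,"az":0,"gripper":0.95},{"dx":0.07,"dy":0,"dz":-0.0025,"ax":0,"ay":0,"az":0,"gripper":0.95},{"dx":0,"dy":0,"dz":0,"ax":0,"ay":0,"az":0,"gripper":0.95}])

```text
clock: 15.68
eef_pos: [460.5, -262.5, 46.5]
eef_rot: [3.141, 0.034, 3.124]
wrist_force: [1.1, -0.2, 3.0]
finger_gap: 13.3
finger_force: 60.0
```

```bash
python3 - <<'E'
from h import *
w=shot('wrist','w8.png');st=manip.read_state();print(st['wrist_force'].round(1),st['moment'].round(2),st['eef_pos'].round(1),st['eef_rot'])
print(np.array(hough(w)).round(1))
ascii(w['image'],240,0,410,140)
E
```

```text
[ 0.6 -0.8  2.8] [-0.07  0.17 -0.01] [ 460.6 -262.4   46.5] [3.14107114 0.03428529 3.12382749]
[[291.5  49.5  17.1]
 [362.5  52.5  17.2]
 [328.5  50.5  18.3]]
++++:.............................                  .........................   ..:--
++++:....:::::::::::::::::::::::..  .         .     ...:......................  ..:--
++++-....:::::::::::::::::::::..   ..  .      .        ....................... ...:--
++++-....:::::::::::::::::::..                            .................:.. ...---
++++-....::::::::::::::::::.     ..   .  .                 ..............:::......---
++++=.....:::::::::::::::.    .  .      ..   . . ..          ..........:::::.....:---
++++=.....:::::::::::::.        .                              ........:::::.....:=+=
++++=.....:::::::::::..  ......         ........                 ....:::::::.....-+++
+++++:....::::::::::.:-=+**+=-:. .   ..:=+**++=-:.         .....  ..::::::::.....-+++
+++++:....::::::::.:+#%%%%%%%#*+-. ..-*#%%###***+=:.   .:-=++++++=:..:::::::.....-+++
+++++:....::::::..-*%%%%@@@%%%%#*=:.=#%%%%###*****+-..:=+*******###+-..:::::.....
[... 1368 characters left out ...]
    ..:-----
+++++++:...  .::::=*++++++++++++++++++++*###*+++++++++++++++++++++=::::.     ..:-----
+++++++-...  .::::-+++++++++++++++++++++*#*+++++++++++++++++++++++=:::::      .:-----
+++++++-...  .::::-=++++++++++++++++++++++++++++++++++++++++++++++=::::.      .------
+++++++-...   ::::-=++++++++++++++++++++++++++++++++++++++++++++++=::::.     ..------
+++++++=.:.   ::::-=++++++++++++++++++++++++++++++++++++++++++++++-::::.     ..------
----==+=::.   .::::=++++++++++++++++++++++++++++++++++++++++++++++-::::.      .------
------==::.   .::::=++++++++++++++++++++++++++++++++++++++++++++++-::::.     .:------
--------...   .::::=++++++++++++++++++++++++++++++++++++++++++++++-::::.    ..:------
```

>>> jog_arm(commands=[{"dx":0.06,"dy":0,"dz":-0.002,"ax":0,"ay":0,"az":0,"gripper":0.95},{"dx":0.06,"dy":0,"dz":-0.002,"ax":0,"ay":0,"az":0,"gripper":0.95},{"dx":0.06,"dy":0,"dz":-0.002,"ax":0,"ay":0,"az":0,"gripper":0.95},{"dx":0,"dy":0,"dz":0,"ax":0,"ay":0,"az":0,"gripper":0.95}])

```text
clock: 16.23
eef_pos: [453.3, -262.3, 46.5]
eef_rot: [3.141, 0.034, 3.124]
wrist_force: [0.7, -0.2, 4.1]
finger_gap: 13.5
finger_force: 60.0
```

```bash
python3 - <<'E'
from h import *
w=shot('wrist','w9.png');st=manip.read_state();print(st['wrist_force'].round(1),st['moment'].round(2),st['eef_pos'].round(1),st['eef_rot'])
print(np.array(hough(w)).round(1))
ascii(w['image'],240,0,410,110)
E
```

```text
[1.6 0.2 3.7] [ 0.03  0.04 -0.02] [ 453.3 -262.3   46.5] [3.14108007 0.03427679 3.12388094]
[[293.5  63.5  17.2]
 [327.5  60.5  18.3]
 [362.5  68.5  17.1]]
+++++++++++++++++++++++++++++++++++++++++++++++++++++++++++==------------------------
+++++++++++++++++++++++++++++++++++++++++++++++++++++++++==--------------------------
++++=:::.:::::::::::::::::::::::.....:....:....:.................................:---
++++-.:.................................................                  ........---
++++-..............................                 ............   ...............---
++++=....:::::::::::::::::::::::..         .   .      ..................::::......---
++++=.....:::::::::::::::::::::.  .  .   .             ................:::::.....:=--
++++=.....:::::::::::::::::::.           .. .            .............::::::.....-+++
++++=:....:::::::::::::::::.    .    .    .                .........::::::::.....-+++
+++++:....:::::::::::::::.    .  . . .                       .....::::::::::.....-+++
+++++:....::::::::::::::.     .  .      ...::::.               .::::::::::::.....=++
[... 763 characters left out ...]
     ..:--=+
++++++-...   ..:--*%%%%%##*+===+++++++++++++++++++*##*+===++++++++==-:...     ..-----
++++++-...   ..:::+%%%%%%%*++++++++++++++++++++++*#*++++++=======++-::...     ..-----
++++++-...   ..:::=+#%%%%#*++++++++++++++++++++*##*++++++++++++++++-::...     ..-----
++++++=.:.    .:::=+*%%%#++++++++++++++++++++*##**+++++++++++++++++-:::..    ...-----
++++++=::.    .:::=+*%#+++++++++++++++++++++++**+++++++++++++++++++-:::..    ..:-----
++++++=::.    ::::=++##++++++++++++++++++++*##*+++++++++++++++++++=-:::..    ..:-----
++++++=:..   .::::=*++++++++++++++++++++++#%**++++++++++++++++++++=::::.     ..:-----
+++++++:...  .::::=*++++++++++++++++++++++***+++++++++++++++++++++=::::.     ..:-----
```

>>> jog_arm(commands=[{"dx":0.06,"dy":0,"dz":-0.002,"ax":0,"ay":0,"az":0,"gripper":0.95},{"dx":0.06,"dy":0,"dz":-0.002,"ax":0,"ay":0,"az":0,"gripper":0.95},{"dx":0.06,"dy":0,"dz":-0.002,"ax":0,"ay":0,"az":0,"gripper":0.95},{"dx":0,"dy":0,"dz":0,"ax":0,"ay":0,"az":0,"gripper":0.95}])

```text
clock: 16.77
eef_pos: [449.7, -263.2, 48.8]
eef_rot: [-3.139, 0.044, 3.123]
wrist_force: [19.7, 0.7, 11.2]
finger_gap: 13.3
finger_force: 60.0
```

```bash
python3 - <<'E'
from h import *
w=shot('wrist','w10.png');st=manip.read_state();print(st['wrist_force'].round(1),st['moment'].round(2),st['eef_pos'].round(1),st['eef_rot'])
print(np.array(hough(w)).round(1))
ascii(w['image'],240,10,410,120)
E
```

```text
[19.8  1.2 10.5] [ 0.39 -3.57 -0.05] [ 449.7 -263.1   48.7] [-3.13864605  0.04348053  3.12354005]
[[296.5  71.5  17.2]
 [330.5  68.5  19.4]
 [364.5  74.5  17.1]]
+++++++++++++++++++++++++++++++++++++++++++++++++++++++=----------------=++++++=-----
+++++++========---------------:::::::-----------------::::::::::::::::::---------===-
+++++=:...........................................................................-++
+++++=:...........................................                    ............-++
++++++:....:::::::::::::::::::::::..                 ................:::::::......-++
++++++:....::::::::::::::::::::::.   ..  .             ............::::::::::.....=++
++++++:....::::::::::::::::::::.                         ..........::::::::::....:=++
++++++-....::::::::::::::::::..  .   .                     ......::::::::::::....:=++
++++++-....::::::::::::::::.   .   .                         ..::::::::::::::....:+++
++++++-....:::::::::::::::.   .           ......               ......::::::::....:+++
++++++=....:::::::::::::...::.......   .:-=+++++=-:.             ......::::::.
[... 769 characters left out ...]
.    ..:----
+++++++=::.    .:::=*#%#*+++++++++++++++++++++++++++++++++========+=:::..     ..:----
+++++++=::.    .:::=+#%#++++++++++++++++++++*#*++++++++++++++++++++=:::..     ..:----
+++++++=:..    ::::+*+++++++++++++++++++++*###*++++++++++++++++++++=:::..     ..:----
++++++++:...   ::::+*++++++++++++++++++++++**++++++++++++++++++++++=::::.      .-----
++++++++-...  .::::=+++++++++++++++++++++++++++++++++++++++++++++++-::::.     ..-----
++++++++-...  .::::-+++++++++++++++++++++++++++++++++++++++++++++++-::::.      .-----
++++++++-...  .::::-+++++++++++++++++++++++++++++++++++++++++++++++-::::.      .-----
++++++++=.:.  .::::-+++++++++++++++++++++++++++++++++++++++++++++++-::::.    ..:-----
```

>>> jog_arm(commands=[{"dx":0.02,"dy":0,"dz":0.01,"ax":0,"ay":0.3,"az":0,"gripper":0.95},{"dx":0.02,"dy":0,"dz":0.02,"ax":0,"ay":0.3,"az":0,"gripper":0.95},{"dx":0.02,"dy":0,"dz":0.02,"ax":0,"ay":0.3,"az":0,"gripper":0.95},{"dx":0.02,"dy":0,"dz":0.02,"ax":0,"ay":0.3,"az":0,"gripper":0.95},{"dx":0.01,"dy":0,"dz":0.02,"ax":0,"ay":0.3,"az":0,"gripper":0.95}])

```text
clock: 17.45
eef_pos: [443.5, -262.0, 43.1]
eef_rot: [3.141, -0.226, 3.124]
wrist_force: [8.8, 1.7, -2.3]
finger_gap: 13.7
finger_force: 60.0
```

```bash
python3 - <<'E'
from h import *
w=shot('wrist','w11.png');st=manip.read_state();print(st['wrist_force'].round(1),st['moment'].round(2),st['eef_pos'].round(1),st['eef_rot'])
print(np.array(hough(w)).round(1))
ascii(w['image'],240,10,410,180)
E
```

```text
[ 8.2  1.6 -1.4] [ 0.14 -1.92 -0.12] [ 443.7 -261.9   42.9] [ 3.14133691 -0.22870061  3.12429719]
[[294.5 102.5  19.4]
 [351.5  91.5  15. ]
 [320.5  82.5  13.8]]
**********************+++++++++++++++++++++++++++++++++++++++++++++++++++++++++++++++
+++++++++++++++++++++++++++++++++++++++++++++++++++++++++++++++++++++++++++++++++++++
+++++++++++++++++++++++++++++++++++++++++++++++++++++++++++++++++++++++++++++++++++++
+++++++++++++++++++++++++++++++++++++++++++++++++++++++++++++++++++++++++++++++++++++
+++++++++++++++++++++++++++++++++++++++++++++++++++++++++++++++++++++++++++++++++++++
+++++++++++++++++++++++++++++++++++++++++++++++++++++++++++++++++++++++++++++++++++++
+++++++++++++++++++++++++++++++++++++++++++++++++++++++++++++++++++++++++++++++++++==
+++++++++++++++++++++++++++++++++++++++++++++++++++++++++++++++++++++++++++++++++++=-
++++++++++++++++++++++++++++++++++++++++++++++++++++++++++++++++++++++++++++++++++==-
++++++++++++++++++++++++++++++++++++++++++++++++++++++++++++++++++++++++++++++++++=--
++++++++++-::::::::::::::::::::::::::::::::::::::::::::::::::::::::::::::::-++
[... 1973 characters left out ...]
 ..---------
++++++++++:..  .::::=+#@@@@@@@@@@@@@@@@@@@@@@@@@%#*++++++++++++++-:::.    ..---------
++++++++++:..   ::::=+#@@@@@@@@@@@@@@@@@@@@@@@%%#*+++++++++++++++-:::.   ...---------
++++++++++:..   ::::-+#%@@@@@@@@@@@@%%%%%%%%%%#*+++++++++++++++++-:::.   ...---------
++++++++++-..   ::::-+#@@@@@@@@@@@@@@@@@@@@%%#*++++++++++++++++++-::::   ...---------
++++++++++:..   ::::-+*%@@@@@@@@@@@@@@@@@@@%#*+++++++++++++++++++-::::   ...---------
++++++++++-:.   ::::-+*%@@@@@@@@@@@@%%%%%%%#*+++++++++++++++++++=-::::   ..:====-----
++++++++++-:.   ::::=**%@@@@@@@@@@@@@%@%%%#+++++++++++++++++++++=-::::   ..:++++====-
++++++++++-:.   ::::=**%%%%%%%%%%%#######*+++++++++++++++++++++*+-::::   ..:+++++++==
```

>>> jog_arm(commands=[{"dx":0,"dy":0,"dz":-0.03,"ax":0,"ay":0.3,"az":0,"gripper":0.95},{"dx":0,"dy":0,"dz":-0.06,"ax":0,"ay":0.3,"az":0,"gripper":0.95},{"dx":0,"dy":0,"dz":-0.1,"ax":0,"ay":0.3,"az":0,"gripper":0.95},{"dx":0,"dy":0,"dz":-0.15,"ax":0,"ay":0.1,"az":0,"gripper":0.95},{"dx":0,"dy":0,"dz":-0.2,"ax":0,"ay":0,"az":0,"gripper":0.95},{"dx":0,"dy":0,"dz":-0.25,"ax":0,"ay":0,"az":0,"gripper":0.95},{"dx":0,"dy":0,"dz":-0.3,"ax":0,"ay":0,"az":0,"gripper":0.95},{"dx":0,"dy":0,"dz":-0.3,"ax":0,"ay":0,"az":0,"gripper":0.95},{"dx":0,"dy":0,"dz":-0.3,"ax":0,"ay":0,"az":0,"gripper":0.95},{"dx":0,"dy":0,"dz":0,"ax":0,"ay":0,"az":0,"gripper":0.95}])

```text
clock: 18.75
eef_pos: [468.8, -262.8, 106.6]
eef_rot: [-3.141, -0.4, 3.124]
wrist_force: [-0.5, 1.1, -2.2]
finger_gap: 13.5
finger_force: 60.0
```

```bash
python3 - <<'E'
from h import *
w=shot('wrist','w12.png');st=manip.read_state();print(st['wrist_force'].round(1),st['moment'].round(2),st['eef_pos'].round(1),st['eef_rot'])
print(np.array(hough(w)).round(1))
ascii(w['image'],240,10,410,190)
E
```

```text
[ 0.9  0.3 -2.1] [ 0.01 -0.37  0.02] [ 468.3 -262.7  105.9] [ 3.14150599 -0.40093372  3.12406292]
[[355.5 168.5  14.9]
 [324.5 166.5  18.3]
 [296.5 172.5  17.2]]
++++==--::::::::::::::::::::::::::::::::::::::::-=++++++++***+**+++++=:::::::::::::::
+=-::::::::::::::::::::::::::::::::::::::::::::::::-+++++++++++++++++-:::::::::::::::
:::::::::::::::::::::::::::::::::::::::::::::::::::::-=+++++++++++++=::::::::::::::::
:::::::::::::::::::::::::::::::::::::::::::::::::::::::-++++++++++++-::::::::::::::::
:::::::::::::::::::::::::::::::::::::::::::::::::::::::.:=+++++++++=:::::::::::::::::
::::::::::::::::::::::::::::::::::::::::::::::::::::::::.:=+++++++=-:::::::::::::::::
:::::::::::::::::::::::::::::::::::::::::::::::::::::::::.:--------::::::::::::::::::
::::::::::::::::::::::::::::::::::::::::::::::::::::::::::.:------:::::::::::::::::::
::::::::::::::::::::::::::::::::::::::::::::::::::::::::::::::----:::::::::::::::::::
:::::::::::::::::::::::::::::::::::::::::::::::::::::::::::::::---:::::::::::::::::::
--------======================+++++++++++++++++++++++++++++*******************
[... 2231 characters left out ...]
------------
++++++++++++++++=:::=##%%%%%%%%######%%@@@@@@@%%#*#%##%%%%%%%%#*=:::-----------------
++++++++++++++++=:::=#%%@@@@@@%%#***%%%@@@@@%@%%#**#%%%@@@@@@%*+=-::-----------------
++++++++++++++++=-:-+%%@@@@@@@@%%#*+#%%%@@@@@%%%#+*#%%@@@@@@%#**+-::-----------------
++++++++++++++++=-::+#%@@@@@@@%%%#++*##%%%%%%%#****#%%@@@@%#***++-::-----------------
++++++++++++++++=-::=*%%%%@@%%%%#*+*########****#%#*#%%%%%#***++=:::-----------------
++++++++++++++++=-::-+*##%%%%##*++*%%%%%%%####%%%%%#**###*+++++=-:::-----------------
++++++++++++++++=-:--==+++++++++***##################*+++=======-:::-----------------
++++++++++++++++==**###################*********#####*++===========------------------
```

All three balls sit at the back of the tilted pan: (355,168), (324,166), (296,172). Lifting and carrying toward the jar.

>>> jog_arm(commands=[{"dx":0,"dy":0.2,"dz":-0.5,"ax":0,"ay":0,"az":0,"gripper":0.95},{"dx":0,"dy":0.4,"dz":-0.5,"ax":0,"ay":0,"az":0,"gripper":0.95},{"dx":0,"dy":0.6,"dz":-0.5,"ax":0,"ay":0,"az":0,"gripper":0.95},{"dx":0,"dy":0.8,"dz":-0.2,"ax":0,"ay":0,"az":0,"gripper":0.95},{"dx":0,"dy":0.9,"dz":0,"ax":0,"ay":0,"az":0,"gripper":0.95},{"dx":0,"dy":0.9,"dz":0,"ax":0,"ay":0,"az":0,"gripper":0.95},{"dx":0,"dy":0.9,"dz":0,"ax":0,"ay":0,"az":0,"gripper":0.95},{"dx":0,"dy":0.9,"dz":0,"ax":0,"ay":0,"az":0,"gripper":0.95},{"dx":0,"dy":0.9,"dz":0,"ax":0,"ay":0,"az":0,"gripper":0.95},{"dx":0,"dy":0.9,"dz":0,"ax":0,"ay":0,"az":0,"gripper":0.95}])

```text
clock: 20.05
eef_pos: [499.6, 33.9, 168.0]
eef_rot: [3.141, -0.402, 3.124]
wrist_force: [0.9, 0.4, -1.4]
finger_gap: 13.5
finger_force: 60.0
```

>>> jog_arm(commands=[{"dx":0,"dy":0.9,"dz":0,"ax":0,"ay":0,"az":0,"gripper":0.95},{"dx":0,"dy":0.9,"dz":0,"ax":0,"ay":0,"az":0,"gripper":0.95},{"dx":-0.2,"dy":0.9,"dz":0,"ax":0,"ay":0,"az":0,"gripper":0.95},{"dx":-0.4,"dy":0.9,"dz":0,"ax":0,"ay":0,"az":0,"gripper":0.95},{"dx":-0.4,"dy":0.7,"dz":0,"ax":0,"ay":0,"az":0,"gripper":0.95},{"dx":-0.4,"dy":0.5,"dz":0,"ax":0,"ay":0,"az":0,"gripper":0.95},{"dx":-0.3,"dy":0.3,"dz":0,"ax":0,"ay":0,"az":0,"gripper":0.95},{"dx":0,"dy":0,"dz":0,"ax":0,"ay":0,"az":0,"gripper":0.95}])

```text
clock: 21.05
eef_pos: [565.9, 235.9, 140.6]
eef_rot: [-3.141, -0.403, 3.124]
wrist_force: [-0.4, -1.1, -1.8]
finger_gap: 13.1
finger_force: 60.0
```

```bash
python3 - <<'E'
from h import *
w=shot('wrist','w13.png');st=manip.read_state();print(st['wrist_force'].round(1),st['eef_pos'].round(1),st['eef_rot'],st['joints'].round(2))
print(np.array(hough(w)).round(1))
h=cv2.cvtColor(w['image'],cv2.COLOR_RGB2HSV).astype(int);m=((h[...,0]>95)&(h[...,0]<130)&(h[...,1]>110)).astype(np.uint8)
n,l,s,c=cv2.connectedComponentsWithStats(m);print([(s[i].tolist(),c[i].round(0)) for i in range(1,n) if s[i,4]>200])
t=shot('top');h=cv2.cvtColor(t['image'],cv2.COLOR_RGB2HSV).astype(int);m=((h[...,0]>95)&(h[...,0]<130)&(h[...,1]>120)).astype(np.uint8)
n,l,s,c=cv2.connectedComponentsWithStats(m);print([(s[i].tolist(),c[i].round(0)) for i in range(1,n) if s[i,4]>40])
go([575,244,163],[180,-23,180])
E
```

```text
[-0.3  0.  -2.3] [565.7 235.4 141.1] [-3.14123839 -0.40274639  3.12401021] [ 0.28  0.74  1.09  0.12  1.7  -1.28]
[]
[([499, 0, 91, 66, 4392], array([542.,  28.])), ([272, 63, 117, 88, 2431], array([341.,  88.])), ([310, 241, 31, 101, 2840], array([324., 290.])), ([312, 378, 26, 17, 387], array([324., 386.]))]
[([102, 67, 14, 13, 120], array([108.,  73.])), ([383, 139, 10, 11, 88], array([388., 144.])), ([287, 199, 10, 20, 105], array([291., 209.])), ([583, 219, 9, 27, 73], array([587., 233.])), ([234, 230, 19, 16, 229], array([243., 237.]))]
at [565.7 235.2 141.6] [-180.   -23.1  179. ] tool shift/40 [ 0.    0.22 -0.58] rotvec/10deg [ 0.04 -0.01 -0.09]
```

```bash
python3 - <<'E'
from h import *
im=cv2.imread('pics/w13.png')[:,:,::-1].copy()
print(np.array(hough({'image':im},9)).round(1))
ascii(im,240,60,410,190)
E
```

```text
[[294.5 168.5  14.4]
 [355.5 168.5  14.4]
 [358.5 110.5  16.6]]
--------------------------------------------------------------------==+++++++++++++++
-----------------------------------::::::::::::.::::::::-------------=+++++++++++++++
-------------------------------::::.....................::::---------==++++++++++++++
----------------------------:::.............................:::-------=++++++++++++++
-------------------------:::...................................::-----=++++++++++++++
-----------------------::........................................:::---=+++++++++++++
----------------------::...........................................::---+++++++++++++
=-------------------::...:==++++++++++++++++++++++++++++=+=-.........::-=++++++++++++
++=----------------::..:-+++++++++++++++++++++++++++++++++++=-........::=++++++++++++
+++==-------------::.:=+++++++++++++++++++++++++++++++++++++++=-.......:-=+++++++++++
++++=------------:::-+++++++++++++++++++++++++++++++++++++++++++=-......:-+++++++++++
++++==----------::::=++++++++++++++++++++++++++++++++++++++++++++-:.....::=++++++++++
++++
[... 1015 characters left out ...]
---=++++++++
+++++++++++++==--:::-++++****++++++++****###****++++++++****++++=:::--------=++++++++
++++++++++++++=--:::-++*********+++++***#####***+++++**********+=:::-----------=+++++
+++++++++++++++=-:::=+***####****+==+*****##****++=++***####****+-::------------=++++
++++++++++++++++-::-=+***####****+===++********++==++***####****+-::------------=++++
++++++++++++++++=:::=+**********++=++=+++++++++=++=++**********+=-::------------+++++
++++++++++++++++=:::-=+++*****+++=+++++=======+++++==+++*****++=-:::------------=++++
++++++++++++++++=:::-=+==++++====++++++++++++++++++++===++++==++-:::-------------=+++
++++++++++++++++=----===========================================-----------------=+++
```

All three balls are still at the pan's back wall (in shade). Computing pour steps about the lip.

```bash
cat > pour.py <<'E'
from h import *
def rows(lips,ths,y=244):
    s=manip.read_state();p=s['eef_pos'].copy();q=R.from_euler('xyz',s['eef_rot'])
    for (lx,lz),th in zip(lips,ths):
        Q=R.from_euler('y',th,degrees=True)*R.from_euler('xyz',[180,0,180],degrees=True)
        P=np.array([lx,y,lz])-R.from_euler('y',th,degrees=True).apply([-102,0,-33])
        d=q.inv().apply(P-p)/40;r=np.degrees((q.inv()*Q).as_rotvec())/10
        print(th,P.round(),d.round(2),r.round(2));p,q=P,Q
E
python3 - <<'E'
from pour import *
n=5
lips=[(459+28*i/n,150-50*i/n) for i in range(1,n+1)]+[(487,100)]*10
ths=[23-4*i for i in range(1,n+1)]+[3-4*i for i in range(1,11)]
rows(lips,ths)
E
```

```text
19 [572. 244. 138.] [-0.17  0.22  0.02] [ 0.04 -0.41 -0.1 ]
15 [577. 244. 135.] [-0.15  0.    0.01] [-0.  -0.4 -0. ]
11 [582. 244. 133.] [-0.14  0.    0.03] [-0.  -0.4 -0. ]
7 [587. 244. 130.] [-0.12  0.    0.04] [-0.  -0.4 -0. ]
3 [591. 244. 128.] [-0.11  0.    0.06] [-0.  -0.4 -0. ]
-1 [588. 244. 135.] [ 0.06  0.   -0.18] [-0.  -0.4 -0. ]
-5 [586. 244. 142.] [ 0.06  0.   -0.18] [-0.  -0.4 -0. ]
-9 [583. 244. 149.] [ 0.06  0.   -0.18] [-0.  -0.4 -0. ]
-13 [579. 244. 155.] [ 0.06  0.   -0.18] [-0.  -0.4 -0. ]
-17 [575. 244. 161.] [ 0.06  0.   -0.18] [-0.  -0.4 -0. ]
-21 [570. 244. 167.] [ 0.06  0.   -0.18] [-0.  -0.4 -0. ]
-25 [565. 244. 173.] [ 0.06  0.   -0.18] [-0.  -0.4 -0. ]
-29 [560. 244. 178.] [ 0.06  0.   -0.18] [-0.  -0.4 -0. ]
-33 [555. 244. 183.] [ 0.06  0.   -0.18] [-0.  -0.4 -0. ]
-37 [549. 244. 188.] [ 0.06  0.   -0.18] [-0.  -0.4 -0. ]
```

>>> jog_arm(commands=[{"dx":-0.17,"dy":0.22,"dz":0.02,"ax":0,"ay":-0.4,"az":-0.1,"gripper":0.95},{"dx":-0.15,"dy":0,"dz":0.01,"ax":0,"ay":-0.4,"az":0,"gripper":0.95},{"dx":-0.14,"dy":0,"dz":0.03,"ax":0,"ay":-0.4,"az":0,"gripper":0.95},{"dx":-0.12,"dy":0,"dz":0.04,"ax":0,"ay":-0.4,"az":0,"gripper":0.95},{"dx":-0.11,"dy":0,"dz":0.06,"ax":0,"ay":-0.3,"az":0,"gripper":0.95},{"dx":0,"dy":0,"dz":0,"ax":0,"ay":0,"az":0,"gripper":0.95}])

```text
clock: 21.9
eef_pos: [590.8, 243.9, 128.7]
eef_rot: [3.135, -0.07, 3.14]
wrist_force: [0.4, 0.4, -1.4]
finger_gap: 13.5
finger_force: 60.0
```

```bash
python3 - <<'E'
from h import *
w=shot('wrist','w14.png');st=manip.read_state();print(st['wrist_force'].round(1),st['eef_pos'].round(1),np.degrees(st['eef_rot']).round(1))
print(np.array(hough(w,9)).round(1))
x,y,z=st['eef_pos']
a=np.linspace(0,2*np.pi,9)[:-1]
print('jar rim pred',proj(w,[(466.5+45*np.cos(k),244+45*np.sin(k),77) for k in a]).round().tolist())
ascii(w['image'],200,0,440,190,3,5)
E
```

```text
[-0.1 -0.7 -1.5] [591.  244.  128.7] [179.6  -4.  179.9]
[[324.5 152.5  12.3]
 [388.5  85.5  19.4]
 [349.5  68.5  16. ]
 [295.5 162.5  15.8]]
jar rim pred [[325.0, 111.0], [376.0, 90.0], [399.0, 36.0], [379.0, -21.0], [325.0, -46.0], [271.0, -21.0], [251.0, 36.0], [274.0, 90.0]]
+++++++++++++++++-:.................:::::::::.................:--------=++++++++
++++++++++++++++=::.............:::::::::::::::::.............::-------=++++++++
++++++++++++++++-:............:::::::::::::::::::::............:-------=++++++++
++++++++++++++++::..........:::::::::::::::::::::::::..........::-------++++++++
++++++++++++++++::.........:::::::::::::::::::::::::::.........::-------=+++++++
+++++++++++++++=::........:::::::::::::::::::::::::::::........::--------+++++++
+++++++++++++++=::.......::::::::::::::::::::::::::::::........::--------=++++++
++++++++++++++++::.......:::::::::::::::::::::::::::::::.......::--------=++++++
++++++++++++++++-:.......:::::::::::::::::::::::::::::::.......:---------=++++++
++++++++++++++++=:......::::::::::::::::::::::::::::::::......::----------=+++++
++++++++++
[... 1557 characters left out ...]
++++++*###%%%%%%#*++++++++++=::---------------------
+++++++++++++++++=------:::=+++****+*#%@%%%#*+++++****++=::---------------------
+++++++++++++++++=-------::=*****#*++*####***+=+***#***+-::---------------------
+++++++++++++++++=-------:-+**###**+=+++***+++=+**###**+=::---------------------
+++++++++++++++++=-------:-+***#***++++++++++++++******+-::---------------------
+++++++++++++++++=-------::=++****++++++++++++++++***+++-::---------------------
+++++++++++++++++=-------::=++++++++++++++++++++++++++++-::---------------------
+++++++++++++++++=-------::=++++++++++++++++++++++++++++-::---------------------
+++++++++++++++++=--------================================-------------===------
```

Jar rim matches prediction (columns 251–399 at row 36), lip inside the rim, three balls at the back. Pouring.

>>> jog_arm(commands=[{"dx":0.06,"dy":0,"dz":-0.18,"ax":0,"ay":-0.4,"az":0,"gripper":0.95},{"dx":0.06,"dy":0,"dz":-0.18,"ax":0,"ay":-0.4,"az":0,"gripper":0.95},{"dx":0.06,"dy":0,"dz":-0.18,"ax":0,"ay":-0.4,"az":0,"gripper":0.95},{"dx":0.06,"dy":0,"dz":-0.18,"ax":0,"ay":-0.4,"az":0,"gripper":0.95},{"dx":0.06,"dy":0,"dz":-0.18,"ax":0,"ay":-0.4,"az":0,"gripper":0.95},{"dx":0.06,"dy":0,"dz":-0.18,"ax":0,"ay":-0.4,"az":0,"gripper":0.95},{"dx":0.06,"dy":0,"dz":-0.18,"ax":0,"ay":-0.4,"az":0,"gripper":0.95},{"dx":0.06,"dy":0,"dz":-0.18,"ax":0,"ay":-0.4,"az":0,"gripper":0.95},{"dx":0.06,"dy":0,"dz":-0.18,"ax":0,"ay":-0.4,"az":0,"gripper":0.95},{"dx":0.06,"dy":0,"dz":-0.18,"ax":0,"ay":-0.4,"az":0,"gripper":0.95}])

```text
clock: 23.2
eef_pos: [551.3, 243.6, 191.4]
eef_rot: [3.134, 0.63, 3.134]
wrist_force: [0.5, 0.0, -0.7]
finger_gap: 13.6
finger_force: 60.0
```

>>> jog_arm(commands=[{"dx":0,"dy":0,"dz":0,"ax":0,"ay":0,"az":0,"gripper":0.95},{"dx":0,"dy":0,"dz":0,"ax":0,"ay":0,"az":0,"gripper":0.95},{"dx":0,"dy":0,"dz":0,"ax":0,"ay":0,"az":0,"gripper":0.95},{"dx":0,"dy":0,"dz":0,"ax":0,"ay":0,"az":0,"gripper":0.95}])

```text
clock: 23.7
eef_pos: [551.7, 243.9, 190.9]
eef_rot: [3.134, 0.628, 3.135]
wrist_force: [0.0, -0.1, -1.3]
finger_gap: 13.6
finger_force: 60.0
```

```bash
python3 - <<'E'
from h import *
w=shot('wrist','w15.png');st=manip.read_state();print(st['wrist_force'].round(1),st['eef_pos'].round(1),np.degrees(st['eef_rot']).round(1))
ascii(w['image'],200,0,440,190,3,5)
E
```

```text
[ 0.3  0.1 -0.8] [551.7 244.  190.8] [179.5  36.  179.6]
+++++++++++++-:................:::::::::::::::::::...............:-+++++++++++++
+++++++++++++=::..................:::::::::::::..................:=+++++++++++++
++++++++++++++-:................................................:-++++++++++++++
++++++++++++++=:...............................................::=++++++++++++++
+++++++++++++++=::.............................................:=+++++++++++++++
++++++++++++++++=-:...........................................:=++++++++++++++++
+++++++++++++++++=-::.......................................::=+++++++++++++++++
+++++++++++++++++++--:.....................................:-=++++++++++++++++++
++++++++++++++++++++=-::..................................:=++++++++++++++++++++
+++++++++++++++++++++==--:..............................:-=+++++++++++++++++++++
++++++++++++++++++++++++=--::......................::::-=+++++++++++++++++++++++
++++++++++++++++++++++++++==--::...............:::----=+++++++++++++++++++++++++
+++++++++++++++++++++++++++++==---::::::....:::-------=++++++++++++++++
[... 1334 characters left out ...]
++++++++++++++++++++++++++++-::=+++++++++++++++++%@@
++++++++++++++++++++++++-::=++++++++++++++++++++++++++++-::=++++++++++++++++#@@@
++++++++++++++++++++++++-::=++++++++++++++++++++++++++++-::=+++++++++++++++*%@@@
=+++++++++++++++++++++++-::=++++++++++++++++++++++++++++-::-+++++++++++++++#@@@@
-+++++++++++++++++++++++-::=++++++++++++++++++++++++++++-::=++++++++++++++*%@@@@
-=++++++++++++++++++++++-::=++++++++++++++++++++++++++++-:-+++++++++++++++#@@@@@
--=+++++++++++++++++++++=::=++++++++++++++++++++++++++++-:-++++++++++++++*%@@@@@
:-=+++++++++++++++++++++=::=============================-:-=+++++++++++++#@@@@@@
-=++++++++++++++++++++++===============------=============-=++++++++++++*%@@@@@@
```

>>> jog_arm(commands=[{"dx":0,"dy":0,"dz":-0.5,"ax":0,"ay":0,"az":0,"gripper":0.95},{"dx":0,"dy":0,"dz":-0.3,"ax":0,"ay":0.6,"az":0,"gripper":0.95},{"dx":0,"dy":0,"dz":0,"ax":0,"ay":0.6,"az":0,"gripper":0.95},{"dx":0,"dy":-0.3,"dz":0,"ax":0,"ay":0.6,"az":0,"gripper":0.95},{"dx":0,"dy":-0.6,"dz":0,"ax":0,"ay":0.6,"az":0,"gripper":0.95},{"dx":0,"dy":-1,"dz":0,"ax":0,"ay":0.6,"az":0,"gripper":0.95},{"dx":0,"dy":-1,"dz":0,"ax":0,"ay":0.6,"az":0,"gripper":0.95},{"dx":0.3,"dy":-1,"dz":0,"ax":0,"ay":0,"az":0,"gripper":0.95},{"dx":0.5,"dy":-1,"dz":0,"ax":0,"ay":0,"az":0,"gripper":0.95},{"dx":0,"dy":0,"dz":0,"ax":0,"ay":0,"az":0,"gripper":0.95}])

```text
clock: 25.0
eef_pos: [499.9, 46.1, 215.8]
eef_rot: [3.135, 0.0, 3.138]
wrist_force: [-0.7, 0.7, -1.2]
finger_gap: 13.8
finger_force: 60.0
```

```bash
python3 - <<'E'
from h import *
w=shot('wrist','w16.png');t=shot('top','t16.png');s=shot('scene','s16.png')
st=manip.read_state();print(st['eef_pos'].round(1),np.degrees(st['eef_rot']).round(1))
for n,c,ctr in(('top',t,(298,207)),('scene',s,(294,192))):
    x,y=ctr;print(n);ascii(c['image'],x-18,y-18,x+18,y+18,1,2)
p=proj(w,[(466.5,244,12)])[0];print('wrist jar floor px',p)
go([446,-10,130],[180,0,180])
g=t['image'][180:255,405:465];m=(g.min(2)>125).astype(np.uint8);n,l,q,ce=cv2.connectedComponentsWithStats(m);print('trough bright',[(q[i,4],(ce[i]+[405,180]).round(1)) for i in range(1,n)])
E
```

```text
[500.7  48.4 215.7] [179.6   0.  179.9]
top
====================================
====================================
====================================
=============---::..::--============
==========-::..        ..:-=========
=========:.   .............:-=======
=======-:. ...::::::::..... .-======
=======:. .::::::::::::::.....-=====
======-. .::::::::::::::::::..:=====
======-. ::::::::::::::::=+*=::=====
=====-:. :-==-:::::::::::=***-:=====
=====-::..+***-:::::::::::--::-=====
=====-:::.:++-:::---::::::::::======
======-:::::::::+**+-::::::.-=======
=======-:::::::.==+=::..::.-========
========--:::::::::::::::-==========
============--:::::::--=============
====================================
scene
#############################*+++===
#######################*+++=========
#################**++===============
############*++===----==============
######*+++==--::.......:::--========
#+++=====-:.................:-======
=======-:.....................:-====
======-:....................  .:====
======-................ ....   :====
======-:. .................   .:-===
======-:.. .-=-:..........  ...:-===
=======:...=#%#+-::::::::......:-===
=====--.  ..:-=-:::::::::..... .-===
====--::.   . .......... ..... .-==-
====-:::. ......................-:::
====-:::. .................. .::::::
====-::::. .................::::----
=====-::::..   ............:----=--=
wrist jar floor px [507.10254536 146.18282592]
at [500.7  48.4 215.7] [179.6   0.  179.9] tool shift/40 [ 1.37 -1.48  2.13] rotvec/10deg [ 0.04  0.   -0.01]
trough bright [(np.int32(363), array([462. , 213.8]))]
```

The top view's pixels show three bright balls inside the jar, none left in the trough. Laying the scoop down where it was gripped.

>>> jog_arm(commands=[{"dx":0.45,"dy":-0.5,"dz":0.5,"ax":0.04,"ay":0,"az":0,"gripper":0.95},{"dx":0.45,"dy":-0.5,"dz":0.7,"ax":0,"ay":0,"az":0,"gripper":0.95},{"dx":0.45,"dy":-0.46,"dz":0.8,"ax":0,"ay":0,"az":0,"gripper":0.95},{"dx":0,"dy":0,"dz":0.8,"ax":0,"ay":0,"az":0,"gripper":0.95},{"dx":0,"dy":0,"dz":0.8,"ax":0,"ay":0,"az":0,"gripper":0.95},{"dx":0,"dy":0,"dz":0.4,"ax":0,"ay":0,"az":0,"gripper":0.95},{"dx":0,"dy":0,"dz":0,"ax":0,"ay":0,"az":0,"gripper":0.95},{"dx":0,"dy":0,"dz":0,"ax":0,"ay":0,"az":0,"gripper":0.95}])

```text
clock: 26.15
eef_pos: [446.7, -9.9, 56.0]
eef_rot: [-3.141, 0.001, 3.141]
wrist_force: [0.1, -0.4, -0.4]
finger_gap: 13.2
finger_force: 60.0
```

>>> jog_arm(commands=[{"dx":0,"dy":0,"dz":0.1,"ax":0,"ay":0,"az":0,"gripper":0.95},{"dx":0,"dy":0,"dz":0,"ax":0,"ay":0,"az":0,"gripper":0.95},{"dx":0,"dy":0,"dz":0,"ax":0,"ay":0,"az":0,"gripper":0.95}])

```text
clock: 26.52
eef_pos: [447.4, -10.3, 52.5]
eef_rot: [-3.141, 0.003, 3.14]
wrist_force: [2.6, 0.4, 5.5]
finger_gap: 13.4
finger_force: 60.0
```

Contact came about 12 mm early, so the scoop may have turned in the hand; checking pixel rows and forces.

```bash
python3 - <<'E'
from h import *
w=shot('wrist','w17.png');st=manip.read_state();print(st['wrist_force'].round(1),st['moment'].round(2),st['eef_pos'].round(1))
def edges(im,nm):
    col=im[:,315:335].mean((1,2));d=np.diff(col);i=[k for k in np.argsort(-abs(d)) if k<260][:8];print(nm,sorted((int(k),int(d[k])) for k in i))
for n in('w4','w6'):
    im=cv2.resize(cv2.imread(f'pics/{n}.png'),(640,400));edges(im,n)
for n in('w12','w16','w17'): edges(cv2.imread(f'pics/{n}.png'),n)
ascii(w['image'],200,30,440,260,3,6)
E
```

```text
[3.3 0.7 6.2] [ 0.06 -0.05 -0.06] [447.5 -10.3  52.5]
w4 [(0, -21), (1, -35), (2, -28), (61, 19), (62, 23), (166, -22), (167, -21), (173, 18)]
w6 [(59, 27), (60, 36), (61, 24), (165, -18), (166, -17), (172, 13), (173, 15), (174, 13)]
w12 [(50, 48), (51, 53), (77, -37), (86, 43), (87, 65), (88, 51), (183, -43), (184, -38)]
w16 [(86, 14), (87, 27), (88, 23), (182, -13), (183, -24), (184, -14), (186, 16), (241, -12)]
w17 [(81, 20), (82, 19), (179, -25), (180, -32), (181, -17), (183, 22), (184, 23), (243, -16)]
***********************************+============================================
*********************#************+=============================================
*****************#****************+=============================================
**********************************+=============================================
****************#****************+=============++===============================
*********#***********************+============+******+++++++====================
****#***#**********#*#****#******+============*#***#*****************+++++++++==
**#******#*******#**
[... 1790 characters left out ...]
=========++**+++++==================================
#####*+==============================+****++++==================================
###*##*==============================+*****+++==================================
*#*##**======================+++++===+******++==================================
*###*#*==============================+******++==================================
*#**#***+==========+**************+==+++++++++==+****++===========**************
*###**#**+=+++*******###*#*##*+++===-==+++++=--===+++**+++++==+++**#*######**#**
#*#***###*****#*#####*####*#*+======----------:======+*#**#******###**###**#####
*****###***########*#####*#**+======::--------:-======+*#*##***####*######**####
```

```bash
python3 - <<'E'
from h import *
w=shot('wrist')
st=manip.read_state();p=st['eef_pos'];q=R.from_euler('xyz',st['eef_rot'])
T0=q*R.from_euler('xyz',[180,0,180],degrees=True).inv()
for th in(-10,-5,0,5,10,15):
    r=R.from_euler('y',th,degrees=True)
    pts=[p+T0.apply(r.apply(v)+[0,0,11]) for v in ([-102,0,-43.5],[-42,0,-22.5],[-23,0,-5],[-42,0,-44.5])]
    print(th,proj(w,pts)[:,1].round(0),np.array(pts)[:,2].round(0))
E
```

```text
-10 [ 82. 184. 224. 182.] [ 3. 34. 55. 12.]
-5 [ 72. 182. 224. 176.] [11. 37. 56. 15.]
0 [ 63. 179. 224. 171.] [20. 41. 58. 19.]
5 [ 55. 177. 225. 166.] [29. 45. 60. 23.]
10 [ 47. 176. 226. 161.] [38. 49. 63. 27.]
15 [ 40. 176. 228. 157.] [48. 52. 65. 31.]
```

The lip sits low: the scoop has turned about 9° mouth-down in the hand. I'll tilt the tool back 9° and lower until the pan rests flat.

>>> jog_arm(commands=[{"dx":0,"dy":0,"dz":-0.1,"ax":0,"ay":0.45,"az":0,"gripper":0.95},{"dx":0,"dy":0,"dz":0,"ax":0,"ay":0.5,"az":0,"gripper":0.95},{"dx":0,"dy":0,"dz":0.15,"ax":0,"ay":0,"az":0,"gripper":0.95},{"dx":0,"dy":0,"dz":0.1,"ax":0,"ay":0,"az":0,"gripper":0.95},{"dx":0,"dy":0,"dz":0.0,"ax":0,"ay":0,"az":0,"gripper":0.95},{"dx":0,"dy":0,"dz":0,"ax":0,"ay":0,"az":0,"gripper":0.95}])

```text
clock: 27.38
eef_pos: [444.6, -10.3, 45.8]
eef_rot: [-3.141, -0.165, 3.14]
wrist_force: [-0.1, 0.8, -1.9]
finger_gap: 13.4
finger_force: 60.0
```

>>> jog_arm(commands=[{"dx":0,"dy":0,"dz":0.07,"ax":0,"ay":0,"az":0,"gripper":0.95},{"dx":0,"dy":0,"dz":0.0,"ax":0,"ay":0,"az":0,"gripper":0.95},{"dx":0,"dy":0,"dz":0,"ax":0,"ay":0,"az":0,"gripper":0.95}])

```text
clock: 27.75
eef_pos: [444.2, -10.3, 42.8]
eef_rot: [-3.141, -0.166, 3.14]
wrist_force: [0.3, 0.0, -0.9]
finger_gap: 13.2
finger_force: 60.0
```

```bash
cat > chk.py <<'E'
from h import *
w=shot('wrist');col=w['image'][:,315:335].mean((1,2));d=np.diff(col)
st=manip.read_state();print(st['wrist_force'].round(1),st['eef_pos'].round(1),np.degrees(st['eef_rot']).round(1),sorted((int(k),int(d[k])) for k in [k for k in np.argsort(-abs(d)) if k<260][:8]))
p=st['eef_pos'];q=R.from_euler('xyz',st['eef_rot']);T0=q*R.from_euler('xyz',[180,0,180],degrees=True).inv()
for th in(-14,-11,-8,-5,-2):
    r=R.from_euler('y',th,degrees=True)
    pts=[p+T0.apply(r.apply(v)+[0,0,11]) for v in ([-102,0,-43.5],[-42,0,-22.5],[-42,0,-44.5])]
    print(th,proj(w,pts)[:,1].round(0),np.array(pts)[:,2].round(0))
E
python3 chk.py
```

```text
[-0.6 -0.1 -2. ] [444.2 -10.3  42.8] [-180.    -9.5  179.9] [(84, 22), (180, -16), (181, -29), (182, -24), (184, 29), (185, 27), (188, -20), (189, -16)]
-14 [ 90. 187. 187.] [ 2. 28.  6.]
-11 [ 84. 185. 183.] [ 8. 30.  8.]
-8 [ 78. 183. 180.] [13. 32. 10.]
-5 [ 72. 182. 176.] [18. 35. 13.]
-2 [ 67. 180. 173.] [24. 37. 15.]
```

>>> jog_arm(commands=[{"dx":0,"dy":0,"dz":0.02,"ax":0,"ay":0.12,"az":0,"gripper":0.95},{"dx":0,"dy":0,"dz":0.03,"ax":0,"ay":0,"az":0,"gripper":0.95},{"dx":0,"dy":0,"dz":0,"ax":0,"ay":0,"az":0,"gripper":0.95}])

```text
clock: 28.18
eef_pos: [443.8, -10.3, 40.7]
eef_rot: [-3.141, -0.187, 3.14]
wrist_force: [-0.7, -0.3, -1.3]
finger_gap: 13.5
finger_force: 60.0
```

>>> jog_arm(commands=[{"dx":0,"dy":0,"dz":0.03,"ax":0,"ay":0,"az":0,"gripper":0.95},{"dx":0,"dy":0,"dz":0,"ax":0,"ay":0,"az":0,"gripper":0.95},{"dx":0,"dy":0,"dz":0,"ax":0,"ay":0,"az":0,"gripper":0.95}])

```text
clock: 28.55
eef_pos: [443.6, -10.3, 39.7]
eef_rot: [-3.141, -0.187, 3.14]
wrist_force: [-0.7, 0.2, -0.2]
finger_gap: 13.7
finger_force: 60.0
```

>>> jog_arm(commands=[{"dx":0,"dy":0,"dz":0,"ax":0,"ay":0,"az":0,"gripper":0.95},{"dx":0,"dy":0,"dz":0,"ax":0,"ay":0,"az":0,"gripper":0.95},{"dx":0,"dy":0,"dz":0,"ax":0,"ay":0,"az":0,"gripper":0.5},{"dx":0,"dy":0,"dz":0,"ax":0,"ay":0,"az":0,"gripper":0.5},{"dx":0,"dy":0,"dz":0,"ax":0,"ay":0,"az":0,"gripper":0.5},{"dx":0,"dy":0,"dz":0,"ax":0,"ay":0,"az":0,"gripper":0.5},{"dx":0,"dy":0,"dz":-0.4,"ax":0,"ay":0,"az":0,"gripper":0.5},{"dx":0,"dy":0,"dz":-1,"ax":0,"ay":0,"az":0,"gripper":0.5},{"dx":0,"dy":0,"dz":-1,"ax":0,"ay":-0.5,"az":0,"gripper":0.5},{"dx":0,"dy":0,"dz":-1,"ax":0,"ay":-0.5,"az":0,"gripper":0.5}], squeeze=5)

```text
clock: 29.8
eef_pos: [465.9, -10.2, 176.2]
eef_rot: [-3.141, -0.008, 3.14]
wrist_force: [-0.0, -0.7, -0.2]
finger_gap: 47.1
finger_force: 0.0
```

>>> jog_arm(commands=[{"dx":0,"dy":0,"dz":-0.5,"ax":0,"ay":0,"az":0,"gripper":0.5},{"dx":0,"dy":0,"dz":0,"ax":0,"ay":0,"az":0,"gripper":0.5}])

```text
clock: 30.05
eef_pos: [466.3, -10.3, 195.9]
eef_rot: [-3.141, -0.008, 3.14]
wrist_force: [0.4, 0.2, -0.1]
finger_gap: 47.2
finger_force: 0.0
```

```bash
python3 - <<'E'
from h import *
w=shot('wrist','w18.png');t=shot('top','t18.png');st=manip.read_state();print(st['eef_pos'].round(1),st['wrist_force'].round(1))
h=cv2.cvtColor(w['image'],cv2.COLOR_RGB2HSV).astype(int);m=((h[...,0]>95)&(h[...,0]<130)&(h[...,1]>110)).astype(np.uint8)
n,l,s,c=cv2.connectedComponentsWithStats(m)
for i in range(1,n):
    if s[i,4]>200:
        x,y,ww,hh=s[i,:4];print(s[i],'ends',onz(w,(x+ww/2,y),60).round(1),onz(w,(x+ww/2,y+hh),60).round(1))
ascii(w['image'],230,0,420,300,3,6)
c0=cv2.imread('pics/top0.png').astype(int);d=abs(cv2.imread('pics/t18.png').astype(int)-c0).max(2)
for nm,(x,y) in dict(jar=(298,207),timer=(293,154),petri=(439,155),media=(388,144),drop=(353,145)).items(): print(nm,d[y-12:y+12,x-12:x+12].mean().round(1))
x,y=298,207;ascii(t['image'],x-18,y-14,x+18,y+18,1,2)
E
```

```text
[465.5 -10.2 193.4] [-0.1 -0.  -0.6]
[ 524  141  116  102 9079] ends [417.  217.4  60. ] [514.6 237.3  60. ]
[ 318  152   15   85 1212] ends [427.4 -10.3  60. ] [507.3 -10.3  60. ]
###############**#################*++++++++++++++++++++++++++++
**********************************=============================
*********************************+=============================
*********************************+=============================
*********************************+=============================
*********************************========++====================
*********************************=======+***********++++++++===
********************************+=======+**********************
********************************+======+***********************
********************************+======+***********************
***********************#%%@@@@%%*******************************
**********************#@@@@@@@@#*******%%**********************
*********************++@@@@@@@@#*******##====+++++++++++*******
*********************==%@@@@@@%**********-====================+
*********************==
[... 2220 characters left out ...]
=======:   .-================================.   .-=========
jar 14.0
timer 3.0
petri 3.1
media 3.1
drop 3.2
====================================
=============---::..::--============
==========--:..     .  ..:-=========
=========:.   .............:-=======
=======-:. ...::::::::..... .-======
=======:. .::::::::::::::.....-=====
======-. .::::::::::::::::::..:=====
======-. ::::::::::::::::=++=::=====
=====-:. :-==-:::::::::::=***-:=====
=====-::..+***-:::::::::::--::-=====
=====-:::.:++-:::---::::::::::======
======-:::::::::+**+-::::::.-=======
=======-:::::::.==+=::..:::-========
========--:::::::::::::::-==========
============--:::::::--=============
====================================
```

```bash
python3 -c "
from cell import job
print(job.sign_off())"
```

```text
the job is handed in; nothing more can be done
None
```

The job is handed in at about 30 s on the robot clock: the last camera checks show all three balls in the blue jar, the scoop flat on the mat with its pan up, and the jar, bottles, petri dish and timer where they were.

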